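# Wedge a drooping casting up to the surface gauge

### The job

The free end of the aluminium casting sits too low for marking out. Take the steel wedge and slide it along the table, thin end first, straight in and centrally under the casting's foot until the white scribed line on the side of its pad has come up level with the tip of the surface gauge's pointer, then let go and leave the wedge there carrying the casting. Leave the surface gauge, the hammer, the square and the bottle where they are.

Things in the scene. Friction and masses are not known exactly. Their poses are not given: they have to be found in the camera images.
- setup: Fixed part of the set-up: two strapped steel V-blocks (x -57 to 57, y 158 to 242 mm of this frame, up to 119 mm high) and a steel parallel 34 mm high (x -50 to 50, y 134 to 146 mm). Origin on the table right under the rounded nose of the casting's foot; +y is the way the wedge is pushed in, from the foot towards the V-blocks; z up. Place and yaw differ each time.
- casting: Aluminium bracket, about 1 kg. Origin on the axis of its hub (along x of setup, 200 mm from setup's origin, 55 mm above the table), which lies strapped in the V-blocks so that the bracket can only rock. Its arm reaches from there to -y of setup and droops until it rests on the parallel; it is held up only by what is pushed under the foot, and sinks back without it.
- nose (a point): Bottom of the casting's foot, at the end of the arm: a block 44 mm wide whose lower outer edge is a rounded nose of radius 8 mm along x of setup; this point is the middle of the nose's underside, 11 mm above the table at the start. The wedge goes in under it.
- pad_end (a point): Middle of the lower outer edge of the pad, which a 34 mm column carries above the foot: 56 mm wide, 20 mm thick, 113 mm long, and overhanging the nose by 68 mm at 115 to 130 mm above the table, so that an upright gripper has no room over the wedge and the tool must lean back out from under it.
- line (a point): The point of the white scribed line (in a blue patch) on the +x side of the pad, 222 mm horizontally from the hub's axis, next to the pointer's tip; about 126 mm above the table at the start. It rises 1.11 mm for each mm that the foot's nose rises.
- pointer_tip (a point): The tip of the surface gauge's thin bright scriber, 6 to 11 mm from the pad's side; its height (131 to 140 mm above the table, different each time) is the height to which the line must come.
- gauge: Surface gauge, 1.3 kg, loose: grey base 58 x 84 x 30 mm with an upright steel post to 241 mm above the table and a thin steel scriber that reaches level from the post to the pad. Origin under the centre of its base. It stands on the +x side of the casting.
- wedge: Plain steel wedge, 0.5 kg, flat on the table, 150 long and 26 mm wide. Origin at the centre of its underside; thin end to its own +y. 5 mm high at y = 75 mm, rising 1 mm in 6 to 25 mm at y = -45 mm; from there to y = -75 mm a level butt, its end painted red. It takes about 3 N to slide, 6 to 18 N with the casting on it, and stays where it is left.
- hammer: Hammer lying flat on the +x side of the wedge, roughly along y of setup, 290 mm long; bystander.
- square: Machinist's square lying flat on the -x side, stock 18 x 90 x 18 mm, blade 120 mm; bystander.
- bottle: Small bottle of layout dye, 48 mm in diameter and 85 mm high, standing on the -x side; bystander.

How it is judged:
By the outcome, as a careful person would: the job done as asked, in the order asked, and still so for the second after the job is handed in, with the robot touching nothing.
It also fails if it takes over 48 s, if anything falls off the work surface, if the arm or the gripper's body presses on something with over 40 N, if the wrist force passes 120 N, or if a joint passes its speed limit or range.

### The arm

A 6-joint arm with a two-finger parallel gripper is mounted at the origin on the work surface. World frame = base frame: x ahead of the robot, y to its left, z up, the work surface at z = 0. Lengths are in m, angles in degrees, forces in N, time in s.
With the tool pointing down it reaches from about 0.375 to 0.9 m from the base axis. Payload 3.1 kg.
Tool frame: the origin (TCP) lies midway between the tips of the shut fingers; the grasp point (between the pads) lies bot.hold_point_z behind it (bot.hold_point_z is the distance from the TCP to the grasp point, in m); z points along the fingers, y is the direction in which the jaws open and shut (so a half turn about z gives the same grasp; the last joint's range is limited). The gripper opens to 87 mm and grips with 3 to 60 N. Pads are 19 mm wide; open, the fingers measure 117 mm over their backs; the gripper's body (75 mm by 190 mm) begins 51 mm behind the grasp point.
Start: joints at [62.71, 30.224, 82.088, -0, 67.689, -10.227], TCP at [0.183, 0.597, 0.19] pointing down, gripper open.
Joint ranges: [-176.69, 176.69], [-43.24, 126.21], [12.49, 139.97], [-82, 262], [0, 151.66], [-163.58, 163.58]. Speed limits (degrees/s): [159.86, 159.86, 180, 180, 180, 180].

### API

Orientations are given as a 3x3 rotation matrix whose columns are the frame's x, y, z axes.
In Python, from rig import bot, vision, order gives the robot as it stands. The module is installed in compiled form; this text tells all that it offers.
- The arm moves only by the tool move_arm, never from a script. Its argument "moves" is a list of rows, each an object of numbers: "hand": the finger opening in mm, from 0 to 87; "x", "y", "z": the shift along the tool's x, y, z in units of 25 mm (1.0 is 25 mm); "wx", "wy", "wz": the turn, a rotation vector about the tool's x, y, z in degrees. In form: [{"hand": .., "x": .., "y": .., "z": .., "wx": .., "wy": .., "wz": ..}, ...]. A call has 1 to 20 rows; each row shifts and turns the commanded pose from where the row before left it, along the tool's axes as they then stand; what a row does not reach is not made up. A row lasts 1/10 s, in which the tool goes at most 50 mm and 8.59 degrees, less where a joint would pass 70% of its speed; a pose out of reach is approached as far as the arm can. A call is refused whole if a number of a shift passes 1 or a number of a turn 8.59, either way. A call with a gripper value outside its range is refused whole. The fingers move at their own pace and stop on an object; the grip force is fixed at half the most. Time passes only in rows, so rows that do not move let the fingers close. It gives the time, the measured TCP pose, the force and the opening at its end, in the units of the state.
- bot.read_state(): the state, without advancing time (a new reading comes with each control period).
- vision.capture(name): name is "scene" or "side" or "wrist"; returns a dict with "image" (384x512x3 uint8, red, green, blue), "z_map" (384x512 float32, m along the optical axis (not along the pixel's ray), 0 where there is no reading), "fx", "fy", "cx", "cy" (pixels), "k1" (the pictures are not rectified: a ray, as slopes to the right and down, at radius r is drawn at 1 + k1 r^2 times it, then the intrinsics apply), "pose" (4x4, takes a point from camera to world coordinates); the wrist camera has in their place "hand_eye" (4x4, takes a point from camera to tool coordinates, whose origin is the TCP and whose axes are the flange's). Camera axes: x right, y down, z forward; pixel columns grow to the right and rows downward; lengths in m; the calibration is good to about 2 mm. A picture is of the moment at which its call begins: read the wrist's pose just before it.
- order.hand_in(): hands the job in, once; it reports no verdict.
The state is a dict: "time_s": time; "joint_positions": joint angles; "qvel": joint speeds; "tau": joint torques, N m; "position": TCP position; "tcp_rot": TCP orientation; "force": force on the tool from outside, world axes, zero at the start; "moment": the same for the moment, N m; "opening": opening from 0.0 (shut) to 1.0 (fully open).
Only numpy, scipy, OpenCV 4.12 (cv2) and the standard library are available. Lean on these libraries where they do the work, as an engineer would, in place of code of your own. Each camera call takes 0.05 s, during which the arm holds its last target.

## Working session

There is one attempt and no reset: what is moved stays moved. The work goes in short steps, Python scripts to look and compute and a tool call to move; the robot and the scene stay as the last step left them, time stands still between calls to the robot, and variables do not carry over. Pictures are saved under pics/ and viewed, and the job is handed in when it is done.

Besides the shell and the picture viewer there is one more tool, called as name(argument=value, ...), one argument or row to a line, values as JSON. move_arm: Moves the arm, as the interface text tells. Its arguments: {"type":"object","properties":{"moves":{"type":"array"}},"required":["moves"]}

```bash
mkdir -p pics
cat > h.py <<'E'
import numpy as np, cv2
from rig import bot, vision, order
def cap(n,tag):
    s=bot.read_state(); c=vision.capture(n); c['state']=s
    cv2.imwrite(f'pics/{tag}.png',c['image'][:,:,::-1])
    if n=='wrist':
        T=np.eye(4);T[:3,:3]=np.array(s['tcp_rot']);T[:3,3]=s['position'];c['pose']=T@np.array(c['hand_eye'])
    np.savez(f'{tag}.npz',image=c['image'],z_map=c['z_map'],pose=c['pose'],k=[c['fx'],c['fy'],c['cx'],c['cy'],c['k1']])
    return c
class C:
    def __init__(s,tag):
        d=np.load(tag+'.npz');s.im=d['image'];s.z=d['z_map'];s.P=d['pose'];s.k=d['k']
        fx,fy,cx,cy,k1=s.k; s.K=np.array([[fx,0,cx],[0,fy,cy],[0,0,1.]]);s.D=np.array([k1,0,0,0.])
    def rays(s,px):
        u=cv2.undistortPointsIter(np.array(px,float).reshape(-1,1,2),s.K,s.D,None,None,(3,50,1e-10)).reshape(-1,2)
        d=np.c_[u,np.ones(len(u))]; return s.P[:3,3],d@s.P[:3,:3].T
    def plane(s,px,h):
        o,d=s.rays(px); return o+d*((h-o[2])/d[:,2])[:,None]
    def depth(s,px):
        o,d=s.rays(px); px=np.array(px).reshape(-1,2).round().astype(int); return o+d*s.z[px[:,1],px[:,0]][:,None]
    def proj(s,X):
        X=np.atleast_2d(X);x=(X-s.P[:3,3])@s.P[:3,:3]; x=x[:,:2]/x[:,2:]; r=(x**2).sum(1)
        x=x*(1+s.k[4]*r)[:,None]; return x*s.k[:2]+s.k[2:4]
E
python3 - <<'E'
from h import *
for n in ['scene','side','wrist']:
    c=cap(n,n+'0'); print(n,np.round(c['pose'],3).tolist(),c['fx'],c['cx'],c['cy'],c['k1'])
print(bot.read_state(),bot.hold_point_z)
E
```

```text
scene [[-0.852, 0.39, -0.349, 0.87], [0.523, 0.623, -0.582, 0.564], [-0.01, -0.679, -0.734, 0.723], [0.0, 0.0, 0.0, 1.0]] 354.9169770898625 253.47552996608368 185.14086958916963 -0.03973680783952234
side [[-0.973, -0.162, 0.163, 0.463], [-0.229, 0.741, -0.631, 0.613], [-0.019, -0.652, -0.758, 0.762], [0.0, 0.0, 0.0, 1.0]] 426.45003123039237 256.8682822165955 189.37481649879518 -0.008893450266840136
wrist [[0.292, 0.911, 0.291, 0.103], [0.956, -0.278, -0.091, 0.622], [-0.002, 0.305, -0.952, 0.385], [0.0, 0.0, 0.0, 1.0]] 315.64832156230784 261.56145584182696 190.75725709034435 -0.039886221032996806
{'time_s': 0.15, 'joint_positions': array([ 6.27117806e+01,  3.02681766e+01,  8.21379911e+01, -1.18792304e-04,
        6.76907851e+01, -1.02278521e+01]), 'qvel': array([ 0.00421713, -0.02372589, -0.13156061, -0.05419089, -0.09950599,
       -0.01445048]), 'tau': array([ 7.87421304e-04, -4.40428841e+01, -1.76842815e+01,  6.33632345e-02,
        5.51781384e-02, -7.68898826e-05]), 'position': array([0.18305631, 0.59695398, 0.18908949]), 'tcp_rot': array([[-9.55996296e-01,  2.93377713e-01, -7.74087561e-04],
       [ 2.93378582e-01,  9.55995159e-01, -1.50470787e-03],
       [ 2.98576206e-04, -1.66559586e-03, -9.99998568e-01]]), 'force': array([0.03848311, 0.34856976, 0.14101191]), 'moment': array([-0.07087946,  0.0498694 , -0.05972009]), 'opening': 1.0016011941245917} 0.0187
```

View pics/scene0.png

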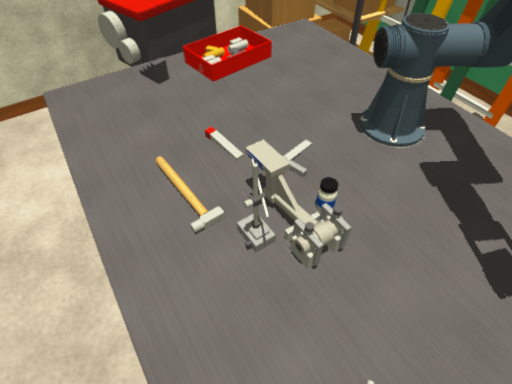

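View pics/side0.png

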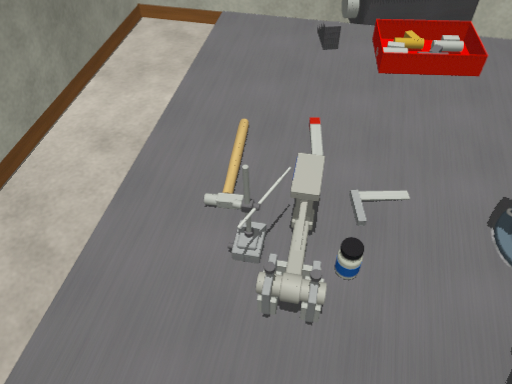

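View pics/wrist0.png

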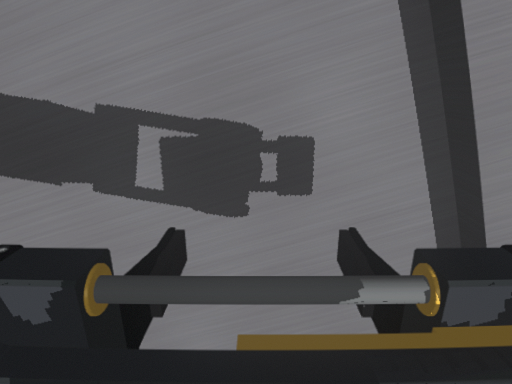

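Run:
```python
from h import *
a=C('scene0').im[110:280,190:360][:,:,::-1]; cv2.imwrite('pics/sz.png',cv2.resize(a,None,fx=3.4,fy=3.4,interpolation=cv2.INTER_CUBIC))
a=C('side0').im[100:320,190:420][:,:,::-1]; cv2.imwrite('pics/dz.png',cv2.resize(a,None,fx=2.7,fy=2.7,interpolation=cv2.INTER_CUBIC))
for t in ['scene0','side0']:
    c=C(t); hsv=cv2.cvtColor(c.im,cv2.COLOR_RGB2HSV)
    m=((hsv[...,1]>150)&((hsv[...,0]<8)|(hsv[...,0]>172))&(hsv[...,2]>100)).astype(np.uint8)
    n,l,st,ce=cv2.connectedComponentsWithStats(m)
    for i in range(1,n):
        if st[i,4]>8: print(t,'red',st[i],ce[i],c.depth([ce[i]]).round(4))
    m=((hsv[...,1]>120)&(abs(hsv[...,0].astype(int)-112)<12)&(hsv[...,2]>60)).astype(np.uint8)
    n,l,st,ce=cv2.connectedComponentsWithStats(m)
    for i in range(1,n):
        if st[i,4]>2: print(t,'blue',st[i],ce[i],c.depth([ce[i]]).round(4))
```

```text
scene0 red [  98    0   93   21 1029] [141.32555879   6.40621963] [[ 0.4035 -1.2503  0.0703]]
scene0 red [ 182   25   90   56 2545] [227.49548134  52.28565815] [[ 0.2181 -0.7242  0.0032]]
scene0 red [205 127  10  12  57] [209.1754386  130.80701754] [[ 0.5337 -0.2631  0.0232]]
scene0 blue [251 154  11  11  11] [256. 159.] [[0.5384 0.0244 0.1319]]
scene0 blue [316 196  19  11  84] [323.55952381 202.16666667] [[0.4249 0.1633 0.0373]]
side0 red [ 373   19  115   57 4677] [429.16762882  47.88646568] [[ 0.2183 -0.7297  0.0024]]
side0 red [310 118  10   6  60] [314.5 120.5] [[ 0.5283 -0.2653  0.0257]]
side0 blue [335 260  25  17 191] [345.83769634 270.28795812] [[0.4054 0.1721 0.0363]]
```

View pics/sz.png

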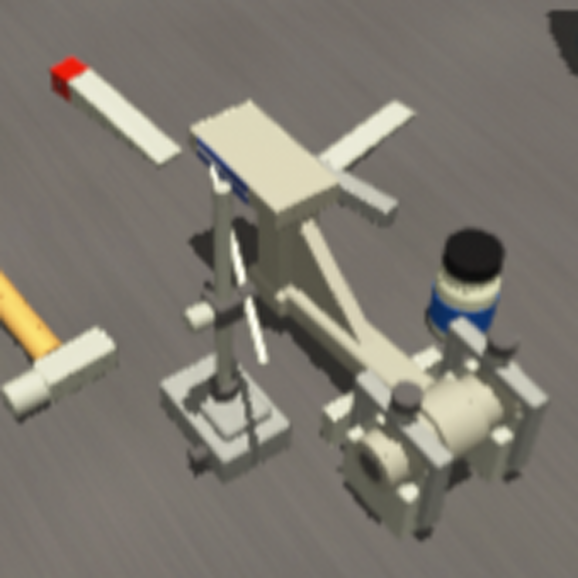

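View pics/dz.png

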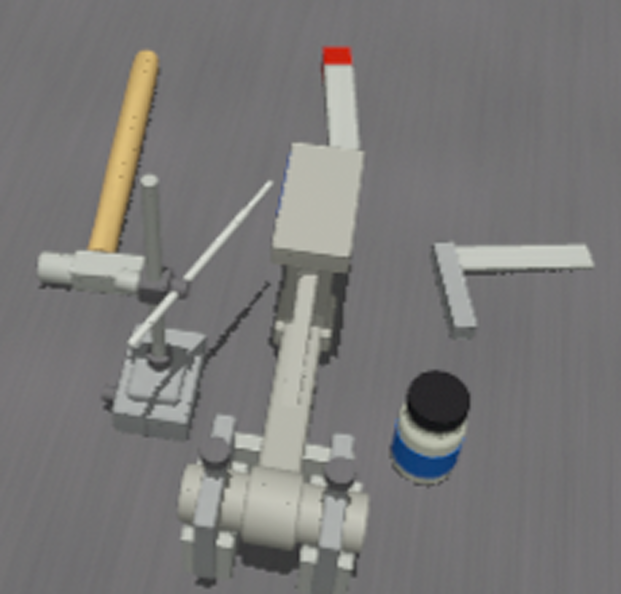

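Run:
```python
from h import *
vv,uu=np.mgrid[0:384,0:512]
for t in ['scene0','side0']:
    c=C(t); px=np.c_[uu.ravel(),vv.ravel()]
    X=c.depth(px).reshape(384,512,3); ok=(c.z>0)&(X[...,0]>0.3)&(X[...,0]<0.8)&(X[...,1]>-.4)&(X[...,1]<.4)
    tab=ok&(abs(X[...,2])<0.015); print(t,'table z',np.median(X[...,2][tab]),X[...,2][tab].std())
    m=(ok&(X[...,2]>.125)&(X[...,2]<.17)).astype(np.uint8)
    n,l,st,ce=cv2.connectedComponentsWithStats(m)
    i=1+st[1:,4].argmax(); P=X[l==i]; print('pad',st[i],P.mean(0).round(4))
    # plane fit
    q=P.mean(0);u,s,v=np.linalg.svd(P-q); print('normal',v[2].round(3),'res',s[2]/len(P)**.5, 'z range',np.percentile(P[:,2],[2,50,98]).round(4))
    r=cv2.minAreaRect((P[:,:2]*1000).astype(np.float32)); print('rect',r, cv2.boxPoints(r).round(1).tolist())
    hsv=cv2.cvtColor(c.im,cv2.COLOR_RGB2HSV)
    # wedge : region bright near red
    m=(ok&(X[...,2]<.035)&(X[...,1]<-0.05)&(X[...,0]<0.57)&(X[...,0]>.48)&((hsv[...,2]>150)|(hsv[...,1]>150))).astype(np.uint8)
    n,l,st,ce=cv2.connectedComponentsWithStats(m); i=1+st[1:,4].argmax(); P=X[l==i]; print('wedge',st[i])
    r=cv2.minAreaRect((P[:,:2]*1000).astype(np.float32)); print('rect',r, cv2.boxPoints(r).round(1).tolist())
    # raw pixels contour
    cs,_=cv2.findContours((l==i).astype(np.uint8),cv2.RETR_EXTERNAL,cv2.CHAIN_APPROX_NONE); print(cv2.approxPolyDP(cs[0],2,True).reshape(-1,2).tolist())
```

```text
scene0 table z -0.0012223391305611342 0.0021258075544863934
pad [246 140  44  37 825] [0.5133 0.0357 0.134 ]
normal [ 0.035 -0.018  0.999] res 0.002419308683754937 z range [0.1266 0.1345 0.1379]
rect ((517.408203125, 29.56529998779297), (72.14012145996094, 115.41465759277344), 1.1506457328796387) [[480.20001220703125, 86.5], [482.5, -28.899999618530273], [554.5999755859375, -27.399999618530273], [552.2999877929688, 88.0]]
wedge [205 126  38  32 371]
rect ((514.0468139648438, -221.91909790039062), (47.11325454711914, 185.3977508544922), 8.0769624710083) [[477.70001220703125, -133.39999389648438], [503.70001220703125, -317.0], [550.4000244140625, -310.3999938964844], [524.2999877929688, -126.80000305175781]]
[[205, 129], [206, 136], [209, 138], [210, 134], [234, 156], [242, 154], [213, 127]]
side0 table z 3.8946054378652395e-05 0.0018432479504294802
pad [ 290  153   35   47 1255] [0.5088 0.0355 0.1361]
normal [ 0.005 -0.011  1.   ] res 0.00249405821145967 z range [0.1276 0.1364 0.1397]
rect ((509.26519775390625, 27.553653717041016), (56.46554183959961, 115.36424255371094), 1.9619892835617065) [[479.1000061035156, 84.19999694824219], [483.0, -31.100000381469727], [539.5, -29.100000381469727], [535.5, 86.19999694824219]]
wedge [310 117  13  39 402]
rect ((519.3831787109375, -234.1168670654297), (30.92615509033203, 161.5024871826172), 10.90674114227295) [[488.8999938964844, -157.8000030517578], [519.5, -316.29998779296875], [549.7999877929688, -310.5], [519.2999877929688, -151.89999389648438]]
[[310, 117], [312, 153], [322, 155], [319, 117]]
```

move_arm(
  moves=[
    {"hand": 87,"z": -0.7,"wz": 7.9},
    {"hand": 87,"z": -0.7,"wz": 7.9},
    {"hand": 87,"z": -0.7,"wz": 7.9},
    {"hand": 87,"z": -0.7,"wz": 7.9},
    {"hand": 87,"z": -0.7,"wz": 7.9},
    {"hand": 87,"z": -0.7,"wz": 7.9},
    {"hand": 87,"z": -0.7,"wz": 7.9},
    {"hand": 87,"z": -0.7,"wz": 7.9},
    {"hand": 87,"z": -0.7,"wz": 7.9},
  ],
)

```text
schema error: expected keys hand, x, y, z, wx, wy, wz
```

move_arm(
  moves=[
    {"hand": 60,"x": 0,"y": 0,"z": -0.7,"wx": 0,"wy": 0,"wz": 7.9},
    {"hand": 60,"x": 0,"y": 0,"z": -0.7,"wx": 0,"wy": 0,"wz": 7.9},
    {"hand": 60,"x": 0,"y": 0,"z": -0.7,"wx": 0,"wy": 0,"wz": 7.9},
    {"hand": 60,"x": 0,"y": 0,"z": -0.7,"wx": 0,"wy": 0,"wz": 7.9},
    {"hand": 60,"x": 0,"y": 0,"z": -0.7,"wx": 0,"wy": 0,"wz": 7.9},
    {"hand": 60,"x": 0,"y": 0,"z": -0.7,"wx": 0,"wy": 0,"wz": 7.9},
    {"hand": 60,"x": 0,"y": 0,"z": -0.7,"wx": 0,"wy": 0,"wz": 7.9},
    {"hand": 60,"x": 0,"y": 0,"z": -0.7,"wx": 0,"wy": 0,"wz": 7.9},
    {"hand": 60,"x": 0,"y": 0,"z": -0.7,"wx": 0,"wy": 0,"wz": 7.9},
  ],
)

```text
time_s: 1.05
position: [0.1832, 0.5971, 0.3476]
tcp_rot: [[-0.026, 1.0, -0.0], [1.0, 0.026, -0.001], [-0.001, -0.0, -1.0]]
force: [0.5, 0.5, -0.5]
opening: 0.688
```

move_arm(
  moves=[
    {"hand": 60,"x": -1,"y": 0.5,"z": 0,"wx": 0,"wy": 0,"wz": 0},
    {"hand": 60,"x": -1,"y": 0.5,"z": 0,"wx": 0,"wy": 0,"wz": 0},
    {"hand": 60,"x": -1,"y": 0.5,"z": 0,"wx": 0,"wy": 0,"wz": 0},
    {"hand": 60,"x": -1,"y": 0.5,"z": 0,"wx": 0,"wy": 0,"wz": 0},
    {"hand": 60,"x": -1,"y": 0.5,"z": 0,"wx": 0,"wy": 0,"wz": 0},
    {"hand": 60,"x": -1,"y": 0.5,"z": 0,"wx": 0,"wy": 0,"wz": 0},
    {"hand": 60,"x": -1,"y": 0.5,"z": 0,"wx": 0,"wy": 0,"wz": 0},
    {"hand": 60,"x": -1,"y": 0.5,"z": 0,"wx": 0,"wy": 0,"wz": 0},
    {"hand": 60,"x": -1,"y": 0.5,"z": 0,"wx": 0,"wy": 0,"wz": 0},
    {"hand": 60,"x": -1,"y": 0.5,"z": 0,"wx": 0,"wy": 0,"wz": 0},
    {"hand": 60,"x": -1,"y": 0.5,"z": 0,"wx": 0,"wy": 0,"wz": 0},
    {"hand": 60,"x": -1,"y": 0.5,"z": 0,"wx": 0,"wy": 0,"wz": 0},
    {"hand": 60,"x": -1,"y": 0.5,"z": 0,"wx": 0,"wy": 0,"wz": 0},
    {"hand": 60,"x": -1,"y": 0.5,"z": 0,"wx": 0,"wy": 0,"wz": 0},
    {"hand": 60,"x": -1,"y": 0.5,"z": 0,"wx": 0,"wy": 0,"wz": 0},
    {"hand": 60,"x": -1,"y": 0.5,"z": 0,"wx": 0,"wy": 0,"wz": 0},
    {"hand": 60,"x": -1,"y": 0.5,"z": 0,"wx": 0,"wy": 0,"wz": 0},
    {"hand": 60,"x": -1,"y": 0.5,"z": 0,"wx": 0,"wy": 0,"wz": 0},
    {"hand": 60,"x": -1,"y": 0.5,"z": 0,"wx": 0,"wy": 0,"wz": 0},
    {"hand": 60,"x": -1,"y": 0.5,"z": 0,"wx": 0,"wy": 0,"wz": 0},
  ],
)

```text
time_s: 3.05
position: [0.4493, 0.1047, 0.3471]
tcp_rot: [[-0.032, 0.999, -0.001], [0.999, 0.032, 0.0], [0.0, -0.001, -1.0]]
force: [0.2, 1.0, 0.5]
opening: 0.692
```

move_arm(
  moves=[
    {"hand": 60,"x": -1,"y": 0.5,"z": 0,"wx": 0,"wy": 0,"wz": 0},
    {"hand": 60,"x": -1,"y": 0.5,"z": 0,"wx": 0,"wy": 0,"wz": 0},
    {"hand": 60,"x": -1,"y": 0.5,"z": 0,"wx": 0,"wy": 0,"wz": 0},
    {"hand": 60,"x": -1,"y": 0.5,"z": 0,"wx": 0,"wy": 0,"wz": 0},
    {"hand": 60,"x": -1,"y": 0.5,"z": 0,"wx": 0,"wy": 0,"wz": 0},
    {"hand": 60,"x": -1,"y": 0.5,"z": 0,"wx": 0,"wy": 0,"wz": 0},
    {"hand": 60,"x": -1,"y": 0.2,"z": 0,"wx": 0,"wy": 0,"wz": 0},
    {"hand": 60,"x": 0,"y": 0,"z": 0,"wx": 0,"wy": 0,"wz": 0},
  ],
)

```text
time_s: 3.85
position: [0.5355, -0.0695, 0.3466]
tcp_rot: [[-0.029, 1.0, -0.001], [1.0, 0.029, -0.001], [-0.001, -0.001, -1.0]]
force: [-0.6, 0.7, 0.2]
opening: 0.69
```

Run:
```python
from h import *
cap('wrist','w1')
```

```text
(no output)
```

View pics/w1.png

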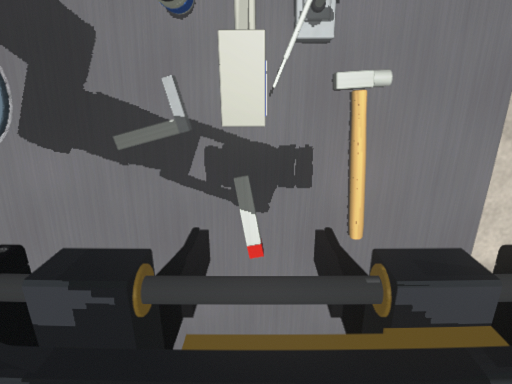

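Run:
```python
from h import *
c=C('w1'); im=c.im
a=im[0:270,90:400][:,:,::-1]; cv2.imwrite('pics/w1z.png',cv2.resize(a,None,fx=2.5,fy=2.2,interpolation=cv2.INTER_CUBIC))
g=im.astype(int)
# pad top
m=((g.min(2)>150)&(g[...,0]-g[...,2]>8)).astype(np.uint8); 
n,l,st,ce=cv2.connectedComponentsWithStats(m); i=l[80,240]; print(st[i])
cs,_=cv2.findContours((l==i).astype(np.uint8),cv2.RETR_EXTERNAL,cv2.CHAIN_APPROX_NONE);q=max(cs,key=len).reshape(-1,2).astype(float)
# border edges -> plane z; filter rows 
P=c.plane(q,0.1365)
for lab,mk in [('L',(q[:,0]<230)&(q[:,1]>40)&(q[:,1]<118)),('R',(q[:,0]>255)&(q[:,1]>40)&(q[:,1]<118)),('bot',(q[:,1]>115)&(q[:,0]>228)&(q[:,0]<260)),('top',(q[:,1]<40)&(q[:,0]>225)&(q[:,0]<235))]:
    p=P[mk]; v=cv2.fitLine((p[:,:2]*1000).astype(np.float32),cv2.DIST_HUBER,0,.01,.01).ravel(); print(lab,v.round(3),p.mean(0).round(4))
hsv=cv2.cvtColor(im,cv2.COLOR_RGB2HSV)
red=(hsv[...,1]>150)&((hsv[...,0]<8)|(hsv[...,0]>172))&(hsv[...,2]>100)
red[:, :200]=0; red[:,300:]=0; v,u=np.nonzero(red); print('red',u.min(),u.max(),v.min(),v.max(),len(u))
for r in range(172,262,4): print(r, g[r,228:270].sum(1).tolist())
```

```text
[ 218    0   47  126 4705]
L [ 3.40000e-02 -9.99000e-01  4.82564e+02  2.62200e+01] [0.4826 0.0262 0.1365]
R [ 1.40000e-02 -1.00000e+00  5.34951e+02  3.63680e+01] [0.5351 0.0277 0.1365]
bot [ 1.00000e+00  2.90000e-02  5.13383e+02 -2.79430e+01] [ 0.5122 -0.028   0.1365]
top [1.00000e+00 2.60000e-02 4.94259e+02 8.18170e+01] [0.4943 0.0818 0.1365]
red 247 263 244 257 172
172 [181, 182, 178, 181, 182, 178, 178, 180, 182, 180, 178, 177, 177, 177, 179, 179, 182, 176, 180, 180, 180, 178, 176, 182, 173, 179, 176, 176, 174, 181, 181, 176, 180, 184, 181, 181, 182, 175, 176, 179, 183, 183]
176 [184, 182, 180, 179, 181, 175, 178, 176, 179, 186, 198, 208, 214, 235, 260, 266, 274, 287, 311, 313, 240, 183, 181, 178, 173, 179, 178, 178, 174, 177, 179, 179, 180, 182, 178, 182, 179, 174, 181, 183, 181, 183]
180 [182, 181, 182, 182, 180, 202, 319, 325, 322, 327, 319, 322, 326, 327, 325, 316, 320, 326, 331, 337, 325, 213, 178, 175, 172, 177, 176, 177, 175, 178, 181, 182, 181, 188, 183, 179, 177, 178, 176, 179, 184, 177]
184 [179, 185, 181, 179, 182, 180, 227, 316, 325, 322, 322, 323, 322, 330, 324, 315, 
[... 3514 characters left out ...]
 308, 311, 304, 215, 252, 339, 348, 344, 340, 339, 340]
252 [339, 341, 336, 340, 343, 343, 340, 340, 345, 338, 335, 337, 340, 346, 344, 342, 341, 345, 343, 348, 335, 311, 306, 303, 306, 303, 305, 304, 305, 307, 303, 303, 304, 307, 297, 240, 337, 350, 346, 341, 341, 341]
256 [342, 340, 336, 337, 341, 339, 341, 340, 347, 341, 334, 341, 344, 345, 342, 342, 343, 346, 347, 342, 347, 335, 313, 303, 306, 307, 308, 312, 310, 307, 316, 321, 328, 336, 331, 323, 354, 351, 342, 343, 344, 344]
260 [340, 335, 336, 334, 339, 340, 341, 344, 347, 338, 336, 342, 344, 345, 343, 346, 343, 348, 348, 344, 341, 334, 340, 339, 343, 346, 347, 344, 349, 350, 344, 344, 348, 348, 344, 344, 348, 349, 345, 346, 341, 343]
```

View pics/w1z.png

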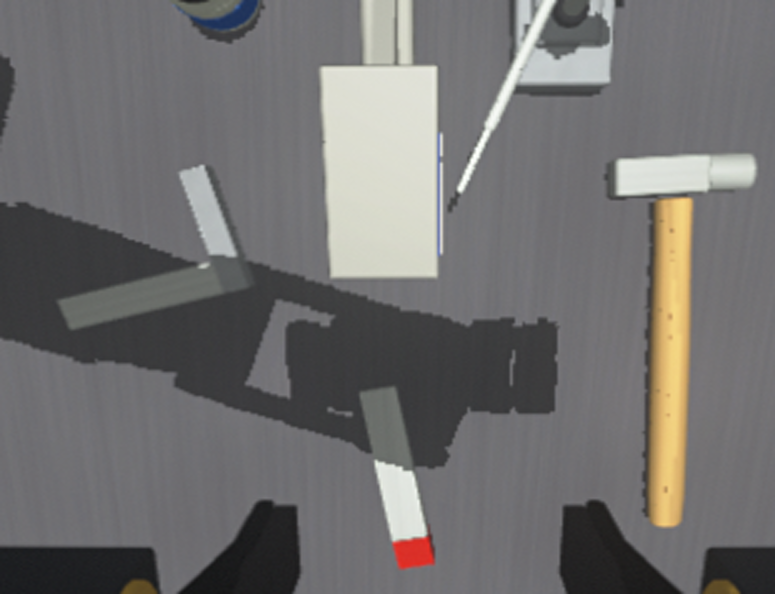

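Run:
```python
from h import *
c=C('w1')
a=c.plane([[241.3,177]],.005)[0]; b=c.plane([[256.7,257.3]],.025)[0]
print(a.round(4),b.round(4),np.linalg.norm((a-b)[:2]), np.degrees(np.arctan2(-(a-b)[0],(a-b)[1])))
pts=[]
for r,l,R in [(180,233.6,249.1),(184,234.5,250),(192,236.1,251.4),(200,237.8,253.2),(216,240.8,255.7),(224,242.2,257.2),(232,243.9,258.7),(240,245.4,260.4)]:
    y=c.plane([[l,r]],.015)[0][1]; 
    s=(a[1]-y)/(.15*.98); h=min(.025,.005+s*150/6e3)
    p=c.plane([[l,r],[R,r]],h); pts.append(p.mean(0)); print(r,p[:,0].round(4),p[0,1].round(4),(p[1,0]-p[0,0])*1000)
pts=np.array(pts); f=np.polyfit(pts[:,1],pts[:,0],1); print('slope',np.degrees(np.arctan(-f[0])), np.polyval(f,[a[1],b[1]]))
print(c.depth([[241,190],[252,235],[256,252]]).round(4))
# hammer handle end, head, square
print(c.plane([[350,236],[363,236],[334,82],[335,90]],.02).round(3), c.plane([[190,128]],.018).round(3))
# pointer tip, scriber
print(c.plane([[271,95],[310,5]],.135).round(4))
```

```text
[ 0.5018 -0.1327  0.005 ] [ 0.533  -0.2802  0.025 ] 0.15078363418129637 11.924610260572312
180 [0.4883 0.5157] -0.1384 27.397408593169192
184 [0.49   0.5174] -0.1454 27.443402731471224
192 [0.4931 0.5203] -0.1594 27.181170794734644
200 [0.4964 0.5238] -0.1735 27.452065098563907
216 [0.5023 0.5291] -0.202 26.74454217018041
224 [0.5051 0.5322] -0.2164 27.017718590242378
232 [0.5085 0.5353] -0.2308 26.750707894830583
240 [0.5116 0.5388] -0.2454 27.208534942154692
slope 12.082650935835751 [0.50103877 0.53261969]
[[ 0.5017 -0.1556  0.0088]
 [ 0.5233 -0.2355  0.024 ]
 [ 0.5314 -0.268   0.0272]]
[[ 0.702 -0.234  0.02 ]
 [ 0.726 -0.234  0.02 ]
 [ 0.647  0.031  0.02 ]
 [ 0.65   0.019  0.02 ]] [[ 0.417 -0.048  0.018]]
[[0.5451 0.0096 0.135 ]
 [0.5863 0.1115 0.135 ]]
```

move_arm(
  moves=[
    {"hand": 50,"x": -0.1,"y": 0.43,"z": 0.9,"wx": 0,"wy": 0,"wz": 0},
    {"hand": 50,"x": -0.1,"y": 0.43,"z": 0.9,"wx": 0,"wy": 0,"wz": 0},
    {"hand": 50,"x": -0.1,"y": 0.43,"z": 0.9,"wx": 0,"wy": 0,"wz": 0},
    {"hand": 50,"x": -0.1,"y": 0.43,"z": 0.9,"wx": 0,"wy": 0,"wz": 0},
    {"hand": 50,"x": -0.1,"y": 0.43,"z": 0.9,"wx": 0,"wy": 0,"wz": 0},
    {"hand": 50,"x": -0.1,"y": 0.43,"z": 0.9,"wx": 0,"wy": 0,"wz": 0},
    {"hand": 50,"x": -0.1,"y": 0.43,"z": 0.9,"wx": 0,"wy": 0,"wz": 0},
    {"hand": 50,"x": -0.1,"y": 0.43,"z": 0.9,"wx": 0,"wy": 0,"wz": 0},
    {"hand": 50,"x": -0.1,"y": 0.43,"z": 0.9,"wx": 0,"wy": 0,"wz": 0},
    {"hand": 50,"x": -0.1,"y": 0.43,"z": 0.9,"wx": 0,"wy": 0,"wz": 0},
    {"hand": 50,"x": 0,"y": 0,"z": 0,"wx": 7.5,"wy": 0,"wz": 0},
    {"hand": 50,"x": 0,"y": 0,"z": 0,"wx": 7.5,"wy": 0,"wz": 0},
    {"hand": 50,"x": 0,"y": 0,"z": 0,"wx": 7.5,"wy": 0,"wz": 0},
    {"hand": 50,"x": 0,"y": 0,"z": 0,"wx": 7.5,"wy": 0,"wz": 0},
    {"hand": 50,"x": 0,"y": 0,"z": 0,"wx": 7.5,"wy": 0,"wz": 0},
    {"hand": 50,"x": 0,"y": 0,"z": 0,"wx": 7.5,"wy": 0,"wz": 0},
    {"hand": 50,"x": 0,"y": 0,"z": 0,"wx": 0,"wy": 0,"wz": 0},
  ],
)

```text
time_s: 5.6
position: [0.6419, -0.0859, 0.1139]
tcp_rot: [[-0.034, 0.699, -0.714], [0.999, 0.026, -0.022], [0.003, -0.715, -0.699]]
force: [-0.3, 0.5, -2.3]
opening: 0.575
```

Run:
```python
from h import *
c=cap('wrist','w2'); s=c['state']; print(s['joint_positions'].round(1),s['qvel'].round(2),s['position'].round(4))
c=C('w2'); print(c.proj([[.541,.012,.132]]))
```

```text
[-12.3  62.5  39.8 -11.8 121.9 -16.5] [-0.79 -6.41  5.8   0.77 -4.14  0.48] [ 0.6419 -0.0859  0.1139]
[[155.30361141  67.28844976]]
```

View pics/w2.png

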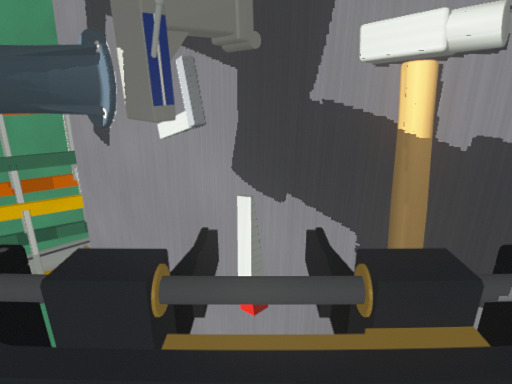

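Run:
```python
from h import *
c=cap('wrist','w3'); s=c['state']; print(s['qvel'].round(2),s['position'].round(4))
a=c['image'][0:130,110:210][:,:,::-1]; cv2.imwrite('pics/w3z.png',cv2.resize(a,None,fx=4.5,fy=4.5,interpolation=cv2.INTER_CUBIC))
g=c['image'].astype(int)
for r in range(8,112,4): print(r,[tuple(x) for x in g[r,148:176:1].tolist()][:0], (g[r,140:178].sum(1)).tolist())
```

```text
[-0.77 -6.43  1.45 -0.21 -0.21 -0.01] [ 0.6419 -0.0863  0.117 ]
8 [] [316, 318, 324, 341, 344, 335, 320, 321, 319, 319, 321, 322, 320, 319, 320, 319, 318, 312, 323, 392, 400, 404, 400, 383, 355, 321, 312, 310, 319, 321, 320, 322, 322, 323, 319, 321, 319, 322]
12 [] [316, 319, 317, 332, 344, 299, 264, 278, 286, 289, 289, 297, 303, 305, 305, 317, 321, 326, 340, 394, 407, 405, 393, 371, 341, 319, 312, 306, 322, 321, 322, 318, 323, 319, 318, 319, 323, 324]
16 [] [318, 315, 321, 323, 341, 289, 208, 183, 183, 182, 180, 183, 182, 188, 179, 196, 322, 473, 420, 396, 405, 398, 387, 353, 268, 189, 177, 199, 269, 323, 323, 320, 323, 319, 320, 322, 319, 322]
20 [] [321, 315, 317, 319, 337, 341, 237, 183, 179, 183, 183, 180, 185, 184, 177, 183, 257, 413, 398, 403, 404, 394, 375, 321, 216, 182, 179, 187, 241, 304, 319, 316, 316, 317, 318, 319, 318, 317]
24 [] [318, 320, 315, 319, 325, 341, 278, 192, 178, 184, 180, 183, 180, 183, 181, 182, 216, 313, 398, 408, 399, 390, 353, 271, 187, 179, 184, 180, 206, 277, 313, 317, 317, 316, 316, 317, 318, 317]
28 [] [321, 318, 319, 320, 322, 337, 350, 229, 179, 
[... 3387 characters left out ...]
, 192, 196, 197, 192, 198, 196, 194, 216, 344, 491, 451, 271, 196, 194, 195, 195, 198, 196, 202, 297, 390]
100 [] [319, 324, 324, 323, 326, 322, 323, 323, 324, 324, 321, 324, 326, 326, 340, 340, 215, 192, 196, 195, 195, 198, 194, 195, 195, 283, 432, 473, 374, 218, 196, 199, 196, 199, 200, 201, 248, 336]
104 [] [325, 324, 327, 324, 326, 327, 324, 323, 327, 323, 327, 327, 326, 327, 328, 335, 265, 201, 203, 207, 208, 211, 209, 221, 224, 259, 357, 460, 423, 295, 258, 264, 276, 275, 280, 286, 298, 339]
108 [] [324, 323, 322, 327, 326, 324, 324, 324, 328, 329, 322, 324, 328, 327, 331, 338, 348, 338, 331, 330, 328, 330, 331, 329, 332, 331, 329, 328, 331, 330, 327, 329, 328, 329, 330, 329, 323, 351]
```

View pics/w3z.png

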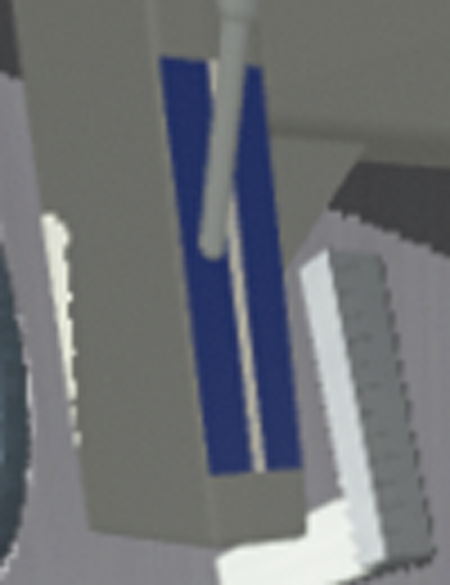

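Run:
```python
from h import *
c=cap('wrist','w4'); s=c['state']; print(s['qvel'].round(2),s['position'].round(4))
a=c['image'][0:130,110:210][:,:,::-1]; cv2.imwrite('pics/w4z.png',cv2.resize(a,None,fx=6,fy=4.5,interpolation=cv2.INTER_CUBIC))
w1=C('w1'); a=w1.im[60:125,240:300][:,:,::-1]; cv2.imwrite('pics/w1y.png',cv2.resize(a,None,fx=9,fy=9,interpolation=cv2.INTER_NEAREST))
```

```text
[-0.57 -5.17  0.12 -0.25  0.45 -0.09] [ 0.6423 -0.0869  0.1203]
```

View pics/w4z.png

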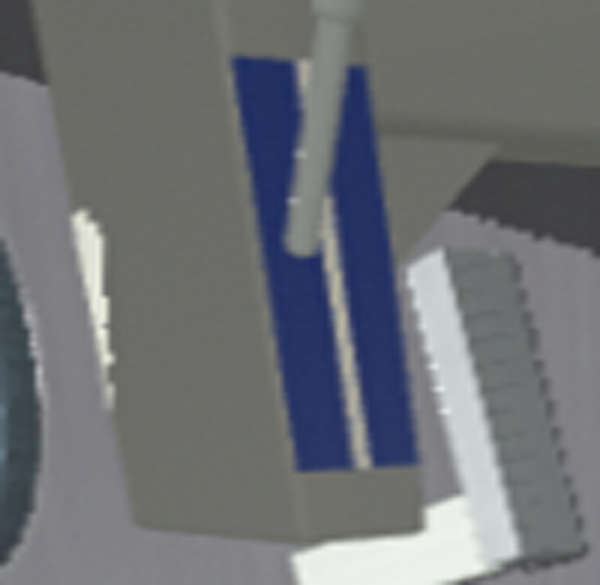

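View pics/w1y.png

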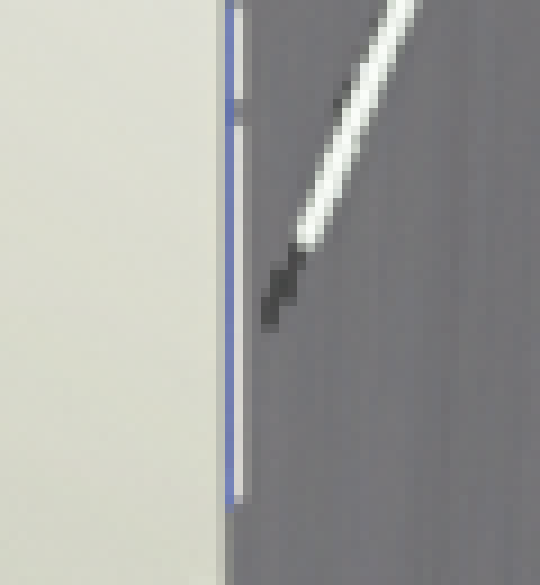

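```bash
cat >> h.py <<'E'
def tri(l):
    A=np.zeros((3,3));b=np.zeros(3)
    for c,p in l:
        o,d=c.rays([p]);d=d[0]/np.linalg.norm(d[0]);M=np.eye(3)-np.outer(d,d);A+=M;b+=M@o
    X=np.linalg.solve(A,b); return X,[float(np.linalg.norm(c.proj(X)[0]-p)) for c,p in l]
def onplane(c,px,p0,n):
    o,d=c.rays(px); return o+d*(((p0-o)@n)/(d@n))[:,None]
E
python3 - <<'E'
from h import *
w1=C('w1');c=C('w4')
X,e=tri([(w1,[273.6,86.5]),(c,[160,55])]); print('tip',X.round(4),e)
sc=C('scene0'); print(sc.proj(X), C('side0').proj(X))
th=np.radians(1.6); ex=np.array([np.cos(th),np.sin(th),0]); ey=np.array([-np.sin(th),np.cos(th),0])
for off in (0,.001,.002):
    p0=np.array([.5355+off,.0277,0]); 
    g=c.im.astype(int)
    # line, blue edges by rows
    out=[]
    for r in range(30,104,6):
        row=g[r]; 
        bl=np.nonzero((row[:,2]-row[:,0]>40)&(np.arange(512)>140)&(np.arange(512)<185))[0]
        w=row[bl.min():bl.max()+1,0].astype(float)-25; 
        if r<62: continue
        w[w<40]=0; k=np.argmax(np.convolve(w,np.ones(4),'same')); cc=np.arange(len(w)); mm=abs(cc-k)<4
        u=(w*cc)[mm].sum()/w[mm].sum()+bl.min(); out.append([u,r,bl.min()-.5,bl.max()+.5])
    out=np.array(out); L=onplane(c,out[:,:2],p0,ex); A=onplane(c,out[:,[2,1]],p0,ex);B=onplane(c,out[:,[3,1]],p0,ex)
    print(off,'line z',L[:,2].round(4).tolist(),'y',L[:,1].round(3).tolist()); print(' blue top',A[:,2].round(4).tolist(),'bot',B[:,2].round(4).tolist())
    # corners of pad end: top edge near (159.5,119?), from zoom
    Q=onplane(c,[[110+300/6,535/4.5],[110+418/6,530/4.5]],p0,ex);print(' pad end edge',Q.round(4).tolist())
    # blue corners in zoom
    Q=onplane(c,[[110+233/6,57/4.5],[110+366/6,66/4.5],[110+297/6,470/4.5],[110+418/6,466/4.5],[110+361/6,468/4.5],[110+305/6,60/4.5]],p0,ex);print(' blue corners',Q.round(4).tolist())
E
```

```text
tip [0.5479 0.0197 0.1362] [0.066167818506358, 0.11323602650337476]
[[251.64972592 158.00138121]] [[289.2273712  166.86906564]]
0 line z [0.1254, 0.1252, 0.125, 0.1249, 0.1246, 0.1243, 0.1243] y [0.013, 0.008, 0.004, -0.001, -0.006, -0.01, -0.015]
 blue top [0.1351, 0.1347, 0.1342, 0.1347, 0.1342, 0.1338, 0.1334] bot [0.1168, 0.1171, 0.1166, 0.116, 0.1164, 0.1158, 0.1162]
 pad end edge [[0.5371, -0.0279, 0.1342], [0.5371, -0.0281, 0.1161]]
 blue corners [[0.5349, 0.0494, 0.1362], [0.5349, 0.0506, 0.1179], [0.5367, -0.0166, 0.1336], [0.5367, -0.0165, 0.1152], [0.5367, -0.0166, 0.1241], [0.5349, 0.0503, 0.1265]]
0.001 line z [0.126, 0.1258, 0.1256, 0.1255, 0.1252, 0.1248, 0.1248] y [0.013, 0.008, 0.004, -0.001, -0.006, -0.01, -0.015]
 blue top [0.1356, 0.1352, 0.1347, 0.1352, 0.1347, 0.1343, 0.1339] bot [0.1174, 0.1177, 0.1172, 0.1166, 0.117, 0.1164, 0.1168]
 pad end edge [[0.538, -0.0278, 0.1347], [0.5381, -0.028, 0.1167]]
 blue corners [[0.5359, 0.0492, 0.1367], [0.5359, 0.0504, 0.1184], [0.5377, -0.0165, 0.1341], [0.5377, -0.0164, 0.1158], [0.5377, -0.0165, 0.1246], [0.5359, 0.0501, 0.127]]
0.002 line z [0.1265, 0.1263, 0.1262, 0.126, 0.1258, 0.1254, 0.1254] y [0.013, 0.008, 0.004, -0.001, -0.005, -0.01, -0.015]
 blue top [0.1361, 0.1357, 0.1353, 0.1357, 0.1353, 0.1348, 0.1344] bot [0.118, 0.1183, 0.1178, 0.1172, 0.1176, 0.117, 0.1174]
 pad end edge [[0.539, -0.0277, 0.1352], [0.5391, -0.0279, 0.1173]]
 blue corners [[0.5369, 0.049, 0.1372], [0.5369, 0.0502, 0.119], [0.5387, -0.0164, 0.1346], [0.5387, -0.0163, 0.1164], [0.5387, -0.0164, 0.1252], [0.5369, 0.0499, 0.1276]]
```

```bash
cat >> h.py <<'E'
from scipy.spatial.transform import Rotation as Ro
def leanR(yaw,phi):
    yaw,phi=np.radians([yaw,phi]); d=np.array([-np.sin(yaw),np.cos(yaw),0]); y=np.array([np.cos(yaw),np.sin(yaw),0])
    z=d*np.sin(phi)-np.array([0,0,1])*np.cos(phi); return np.c_[np.cross(y,z),y,z]
def plan(P,R,s=None):
    s=s or bot.read_state(); R0=np.array(s['tcp_rot']);p0=np.array(s['position'])
    print('units in current frame',(R0.T@(np.array(P)-p0)/.025).round(2),'rotvec deg',np.degrees(Ro.from_matrix(R0.T@R).as_rotvec()).round(2),'units in target frame',(R.T@(np.array(P)-p0)/.025).round(2))
E
python3 - <<'E'
from h import *
s=bot.read_state();print(s['position'],s['tcp_rot'],s['force'])
R=leanR(12,50); plan([.56,-.34,.16],R); P=np.array([.529,-.2614,.010]); print(P-.09*R[:,2])
E
```

```text
[ 0.64274661 -0.08735631  0.12283863] [[-3.28794182e-02  7.07366496e-01 -7.06081854e-01]
 [ 9.99459323e-01  2.33239348e-02 -2.31744676e-02]
 [ 7.57652080e-05 -7.06462054e-01 -7.07750917e-01]] [-0.14121753  0.94842999  0.84231766]
units in current frame [-9.99 -3.63  1.52] rotvec deg [-37.52  43.28 -28.35] units in target frame [-4.77 -5.34 -8.  ]
[ 0.54333426 -0.32883741  0.06785088]
```

move_arm(
  moves=[
    {"hand": 50,"x": -1,"y": -0.36,"z": 0.15,"wx": 0,"wy": 0,"wz": 0},
    {"hand": 50,"x": -1,"y": -0.36,"z": 0.15,"wx": 0,"wy": 0,"wz": 0},
    {"hand": 50,"x": -1,"y": -0.36,"z": 0.15,"wx": 0,"wy": 0,"wz": 0},
    {"hand": 50,"x": -1,"y": -0.36,"z": 0.15,"wx": 0,"wy": 0,"wz": 0},
    {"hand": 50,"x": -1,"y": -0.36,"z": 0.15,"wx": 0,"wy": 0,"wz": 0},
    {"hand": 50,"x": -1,"y": -0.36,"z": 0.15,"wx": 0,"wy": 0,"wz": 0},
    {"hand": 50,"x": -1,"y": -0.36,"z": 0.15,"wx": 0,"wy": 0,"wz": 0},
    {"hand": 50,"x": -1,"y": -0.36,"z": 0.15,"wx": 0,"wy": 0,"wz": 0},
    {"hand": 50,"x": -1,"y": -0.36,"z": 0.15,"wx": 0,"wy": 0,"wz": 0},
    {"hand": 50,"x": -1,"y": -0.36,"z": 0.15,"wx": 0,"wy": 0,"wz": 0},
    {"hand": 50,"x": 0,"y": 0,"z": 0,"wx": -4.69,"wy": 5.41,"wz": -3.54},
    {"hand": 50,"x": 0,"y": 0,"z": 0,"wx": -4.69,"wy": 5.41,"wz": -3.54},
    {"hand": 50,"x": 0,"y": 0,"z": 0,"wx": -4.69,"wy": 5.41,"wz": -3.54},
    {"hand": 50,"x": 0,"y": 0,"z": 0,"wx": -4.69,"wy": 5.41,"wz": -3.54},
    {"hand": 50,"x": 0,"y": 0,"z": 0,"wx": -4.69,"wy": 5.41,"wz": -3.54},
    {"hand": 50,"x": 0,"y": 0,"z": 0,"wx": -4.69,"wy": 5.41,"wz": -3.54},
    {"hand": 50,"x": 0,"y": 0,"z": 0,"wx": -4.69,"wy": 5.41,"wz": -3.54},
    {"hand": 50,"x": 0,"y": 0,"z": 0,"wx": -4.69,"wy": 5.41,"wz": -3.54},
    {"hand": 50,"x": 0,"y": 0,"z": 0,"wx": 0,"wy": 0,"wz": 0},
    {"hand": 50,"x": 0,"y": 0,"z": 0,"wx": 0,"wy": 0,"wz": 0},
  ],
)

```text
time_s: 7.75
position: [0.5606, -0.3414, 0.162]
tcp_rot: [[-0.132, 0.979, -0.157], [0.633, 0.205, 0.747], [0.763, -0.001, -0.646]]
force: [0.7, -0.4, 0.7]
opening: 0.577
```

Run:
```python
from h import *
c=cap('wrist','w5'); s=c['state']; print(s['joint_positions'].round(1),s['position'].round(4),s['time_s'])
R=leanR(12,50);P=np.array([.529,-.2614,.010]); plan(P-.09*R[:,2],R)
```

```text
[-51.5  57.6  46.9  23.2 119.9 -59.9] [ 0.5606 -0.3414  0.162 ] 7.75
units in current frame [-2.48 -0.61  2.91] rotvec deg [ 0.01  0.28 -0.04] units in target frame [-2.5  -0.61  2.89]
```

View pics/w5.png

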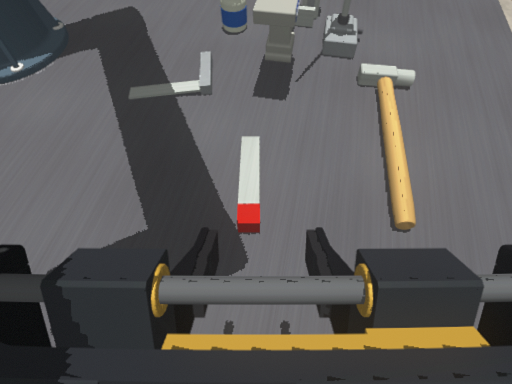

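Run:
```python
from h import *
c=C('w5'); 
a=c.im[40:240,220:320][:,:,::-1]; cv2.imwrite('pics/w5z.png',cv2.resize(a,None,fx=5,fy=3,interpolation=cv2.INTER_CUBIC))
g=c.im.astype(int)
# wedge top edges at rows
pts=[]
for r in (140,150,160,170,180,190,200):
    x=np.nonzero(g[r,225:275].min(1)>130)[0]+225
    print(r,x.min(),x.max()+0)
v,u=np.nonzero((g[190:240,225:275,0]>150)&(g[190:240,225:275,1]<70)); print('red',u.min()+225,u.max()+225,v.min()+190,v.max()+190)
# butt top edge back corners & bottom back corners
print(c.plane([[237.5,222],[260.5,222]],.025).round(4),c.plane([[238.5,230.5],[259.5,230.5]],0).round(4),c.plane([[242,136.5],[259,136.5]],.005).round(4))
W=np.array([[.533,-.280,.025],[.533,-.28,0],[.5014,-.133,.005],[.5086,.039,.011]]); print(c.proj(W).round(1))
```

```text
140 241 259
150 240 259
160 240 259
170 239 259
180 239 259
190 238 259
200 238 259
red 237 259 204 222
[[ 0.5193 -0.2799  0.025 ]
 [ 0.5453 -0.2745  0.025 ]] [[ 0.5187 -0.2792  0.    ]
 [ 0.5439 -0.2739  0.    ]] [[ 0.4879 -0.1348  0.005 ]
 [ 0.5122 -0.1297  0.005 ]]
[[249.  224.3]
 [249.7 233.3]
 [251.3 137. ]
 [277.5  62. ]]
```

View pics/w5z.png

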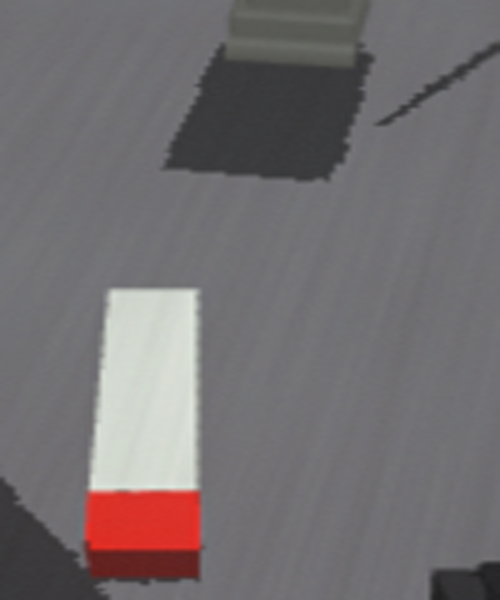

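Run:
```python
from h import *
c=C('w5'); 
for h in (.011,.014): 
    q=c.plane([[265.4,59.2],[291.2,62.4]],h); print(q.round(4),q.mean(0).round(4),np.degrees(np.arctan2(*(q[1]-q[0])[[1,0]])))
R=leanR(12.2,50);P=np.array([.532,-.278,0])+.020*np.array([-np.sin(np.radians(12.2)),np.cos(np.radians(12.2)),0]); P[2]=.010; print(P);plan(P-.09*R[:,2],R); plan(P,R)
```

```text
[[0.4866 0.0423 0.011 ]
 [0.5321 0.0428 0.011 ]] [0.5093 0.0426 0.011 ] 0.6068519602078877
[[0.4874 0.0382 0.014 ]
 [0.5325 0.0386 0.014 ]] [0.51   0.0384 0.014 ] 0.6068519602079652
[ 0.5277735  -0.25845168  0.01      ]
units in current frame [-2.4  -0.63  3.  ] rotvec deg [ 0.16  0.28 -0.17] units in target frame [-2.41 -0.63  2.99]
units in current frame [-2.38 -0.64  6.6 ] rotvec deg [ 0.16  0.28 -0.17] units in target frame [-2.41 -0.63  6.59]
```

move_arm(
  moves=[
    {"hand": 50,"x": -0.8,"y": -0.21,"z": 1.0,"wx": 0,"wy": 0.1,"wz": 0},
    {"hand": 50,"x": -0.8,"y": -0.21,"z": 1.0,"wx": 0,"wy": 0.1,"wz": 0},
    {"hand": 50,"x": -0.8,"y": -0.21,"z": 1.0,"wx": 0,"wy": 0.1,"wz": 0},
    {"hand": 50,"x": 0,"y": 0,"z": 0.9,"wx": 0,"wy": 0,"wz": 0},
    {"hand": 50,"x": 0,"y": 0,"z": 0.9,"wx": 0,"wy": 0,"wz": 0},
    {"hand": 50,"x": 0,"y": 0,"z": 0.9,"wx": 0,"wy": 0,"wz": 0},
    {"hand": 50,"x": 0,"y": 0,"z": 0,"wx": 0,"wy": 0,"wz": 0},
    {"hand": 50,"x": 0,"y": 0,"z": 0,"wx": 0,"wy": 0,"wz": 0},
  ],
)

```text
time_s: 8.6
position: [0.5322, -0.2741, 0.0237]
tcp_rot: [[-0.134, 0.978, -0.161], [0.627, 0.21, 0.75], [0.767, -0.0, -0.641]]
force: [0.1, -1.0, 1.0]
opening: 0.572
```

Run:
```python
from h import *
c=cap('wrist','w6'); s=c['state']; print(s['joint_positions'].round(1),s['position'].round(4),s['time_s'])
R=leanR(12.2,50);P=np.array([.5278,-.2585,.01]);plan(P,R)
```

```text
[-50.1  61.8  61.8  21.5 102.2 -66.5] [ 0.5322 -0.2741  0.0237] 8.6
units in current frame [ 0.02 -0.04  0.88] rotvec deg [ 0.14 -0.06 -0.08] units in target frame [ 0.02 -0.04  0.88]
```

View pics/w6.png

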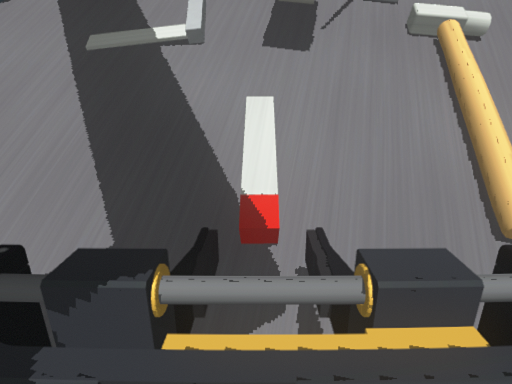

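move_arm(
  moves=[
    {"hand": 50,"x": 0,"y": 0,"z": 0.44,"wx": 0,"wy": 0,"wz": 0},
    {"hand": 50,"x": 0,"y": 0,"z": 0.44,"wx": 0,"wy": 0,"wz": 0},
    {"hand": 50,"x": 0,"y": 0,"z": 0,"wx": 0,"wy": 0,"wz": 0},
    {"hand": 5,"x": 0,"y": 0,"z": 0,"wx": 0,"wy": 0,"wz": 0},
    {"hand": 5,"x": 0,"y": 0,"z": 0,"wx": 0,"wy": 0,"wz": 0},
    {"hand": 5,"x": 0,"y": 0,"z": 0,"wx": 0,"wy": 0,"wz": 0},
    {"hand": 5,"x": 0,"y": 0,"z": 0,"wx": 0,"wy": 0,"wz": 0},
    {"hand": 5,"x": 0,"y": 0,"z": 0,"wx": 0,"wy": 0,"wz": 0},
  ],
)

```text
time_s: 9.45
position: [0.5273, -0.2585, 0.0082]
tcp_rot: [[-0.131, 0.978, -0.159], [0.625, 0.207, 0.752], [0.769, -0.001, -0.639]]
force: [0.8, -0.2, 0.1]
opening: 0.204
```

Run:
```python
from h import *
c=cap('wrist','w7'); s=c['state']; print(s['joint_positions'].round(1),s['position'].round(4),s['time_s'],s['opening']*87)
```

```text
[-49.7  62.2  64.3  21.8  99.5 -67.1] [ 0.5273 -0.2585  0.0082] 9.45 17.755996859970438
```

View pics/w7.png

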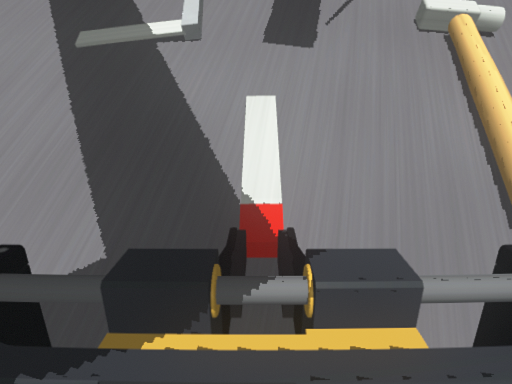

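move_arm(
  moves=[
    {"hand": 5,"x": 0,"y": 0,"z": 0,"wx": 0,"wy": 0,"wz": 0},
    {"hand": 5,"x": 0,"y": 0,"z": 0,"wx": 0,"wy": 0,"wz": 0},
  ],
)

```text
time_s: 9.7
position: [0.5273, -0.2582, 0.0082]
tcp_rot: [[-0.131, 0.978, -0.16], [0.625, 0.207, 0.753], [0.769, -0.001, -0.639]]
force: [-0.2, 0.6, -0.1]
opening: 0.07
```

Run:
```python
from h import *
c=cap('wrist','w8'); s=c['state']; print(s['position'].round(4),s['time_s'],s['opening']*87,s['force'])
a=c['image'][90:300,200:320][:,:,::-1]; cv2.imwrite('pics/w8z.png',cv2.resize(a,None,fx=4,fy=2.8,interpolation=cv2.INTER_CUBIC))
```

```text
[ 0.5273 -0.2582  0.0082] 9.7 6.129602113443396 [-0.20810239  0.62448704 -0.13172868]
```

View pics/w8z.png

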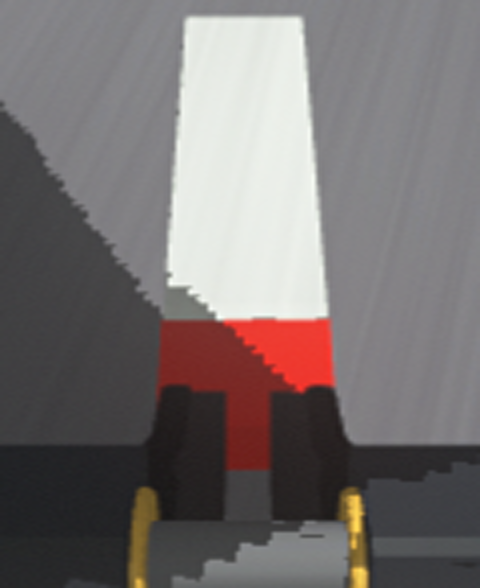

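Run:
```python
from h import *
c=C('w8'); s=bot.read_state(); print('TCP px',c.proj([s['position']]), np.array(s['tcp_rot'])[:,2])
H=np.linalg.inv(np.r_[np.c_[np.array(s['tcp_rot']),s['position']],[[0,0,0,1]]])
for p in [[260,120],[260,180],[260,215],[262,250],[248,235],[275,235],[250,245],[272,245],[220,150],[300,200],[245,228],[280,228]]:
    X=c.depth([p])[0]; print(p,X.round(4),'tool',(H@np.r_[X,1])[:3].round(4))
c=cap('scene','s8')
a=c['image'][90:190,160:330][:,:,::-1]; cv2.imwrite('pics/s8z.png',cv2.resize(a,None,fx=4.5,fy=4.5,interpolation=cv2.INTER_CUBIC))
```

```text
TCP px [[261.18681378 223.14958325]] [-0.15973818  0.75254417 -0.63887479]
[260, 120] [ 0.5072 -0.1687  0.0126] tool [ 0.0619 -0.0011  0.0678]
[260, 180] [ 0.5215 -0.2348  0.0243] tool [ 0.0278 -0.0008  0.0083]
[260, 215] [ 0.5272 -0.2613  0.0255] tool [ 0.0114 -0.0007 -0.0134]
[262, 250] [ 0.5322 -0.279   0.0138] tool [-0.0094  0.0005 -0.02  ]
[248, 235] [ 0.5253 -0.2832  0.0419] tool [ 0.0105 -0.0071 -0.04  ]
[275, 235] [ 0.5397 -0.2811  0.0439] tool [ 0.0115  0.0075 -0.042 ]
[250, 245] [ 0.5288 -0.292   0.0503] tool [ 0.011  -0.0055 -0.0526]
[272, 245] [ 0.5395 -0.2892  0.0489] tool [ 0.0104  0.0056 -0.0513]
[220, 150] [ 0.4802 -0.1973  0.0014] tool [ 0.039  -0.0335  0.0576]
[300, 200] [ 0.5503 -0.2303  0.0008] tool [0.0088 0.0283 0.022 ]
[245, 228] [ 0.5226 -0.279   0.0409] tool [ 0.0127 -0.0089 -0.0358]
[280, 228] [ 0.5415 -0.2747  0.0402] tool [ 0.0124  0.0105 -0.0351]
```

View pics/s8z.png

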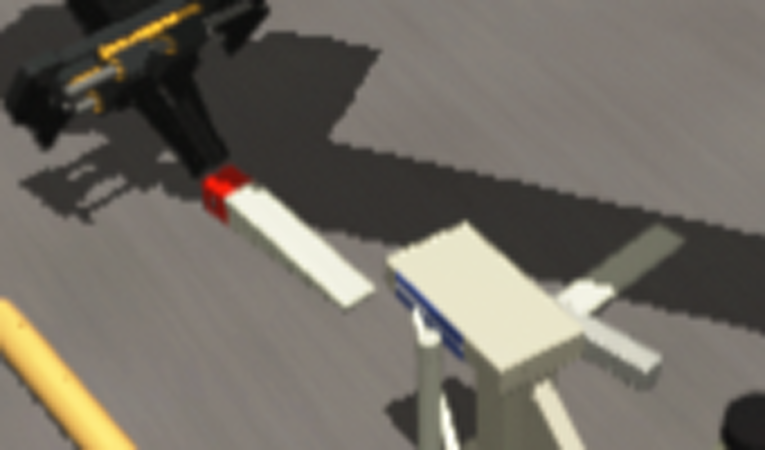

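Run:
```python
from h import *
s=bot.read_state(); R=np.array(s['tcp_rot']);p=np.array(s['position'])
c=cap('side','d8')
a=c['image'][80:170,260:380][:,:,::-1]; cv2.imwrite('pics/d8z.png',cv2.resize(a,None,fx=6,fy=6,interpolation=cv2.INTER_CUBIC))
for t in ['s8','d8']:
    c=C(t)
    for q in [(0,0,0),(0,0,-.0187),(0,0,-.035),(.0127,-.009,-.0355),(0,0,-.1)]:
        print(t,q,c.proj([p+R@np.array(q)]).round(1))
    print(c.proj([[.532,-.278,.025]]))
```

```text
s8 (0, 0, 0) [[212.2 134.7]]
s8 (0, 0, -0.0187) [[209.  129.7]]
s8 (0, 0, -0.035) [[206.2 125.3]]
s8 (0.0127, -0.009, -0.0355) [[209.6 122.6]]
s8 (0, 0, -0.1) [[194.9 107.7]]
[[207.49848982 127.66525344]]
d8 (0, 0, 0) [[314.  127.4]]
d8 (0, 0, -0.0187) [[314.  120.4]]
d8 (0, 0, -0.035) [[314.  114.2]]
d8 (0.0127, -0.009, -0.0355) [[317.9 113.1]]
d8 (0, 0, -0.1) [[314.1  89.9]]
[[313.78773886 117.46509823]]
```

View pics/d8z.png

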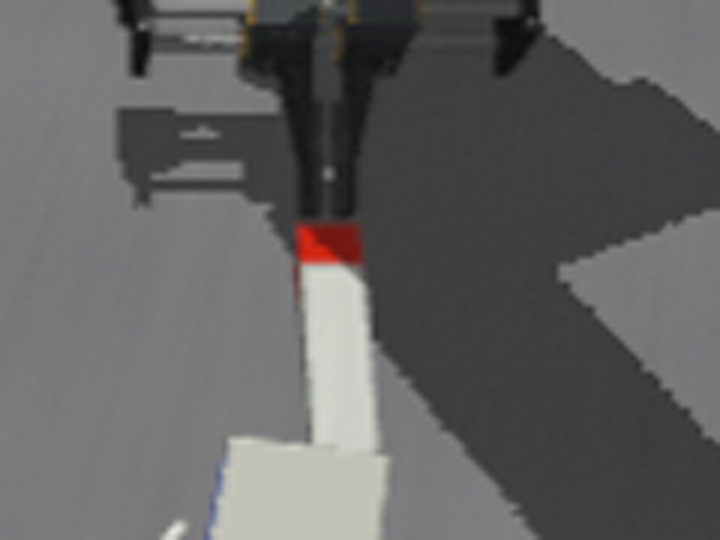

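Run:
```python
from h import *
for t,boxes in [('wrist0',[(160,186,225,262),(336,362,225,262)]),('w1',[(185,211,225,262),(312,340,225,262)]),('w8',[(238,258,222,262),(266,290,222,262)])]:
    c=C(t); im=c.im.astype(int)
    # tool coords via hand_eye = inv(T)*pose ; get from live capture
    H=np.array(vision.capture('wrist')['hand_eye']) if t=='wrist0' else H
    for b in boxes:
        vv,uu=np.mgrid[b[2]:b[3],b[0]:b[1]]; px=np.c_[uu.ravel(),vv.ravel()]
        dark=im[px[:,1],px[:,0]].sum(1)<130
        u=cv2.undistortPointsIter(px.astype(float).reshape(-1,1,2),c.K,c.D,None,None,(3,50,1e-10)).reshape(-1,2)
        z=c.z[px[:,1],px[:,0]]; X=np.c_[u,np.ones(len(u))]*z[:,None]; X=X@H[:3,:3].T+H[:3,3]
        X=X[dark&(z>0)&(z<.25)]; 
        if len(X): print(t,b,len(X),'x',np.percentile(X[:,0],[2,50,98]).round(4),'y',np.percentile(X[:,1],[2,50,98]).round(4),'z',np.percentile(X[:,2],[0,50,90,98,100]).round(4))
print(H.round(4).tolist(), bot.read_state()['time_s'])
```

```text
wrist0 (160, 186, 225, 262) 760 x [-0.004   0.0104  0.0124] y [-0.051  -0.0445 -0.0432] z [-0.0683 -0.0487 -0.0372 -0.0352 -0.0335]
wrist0 (336, 362, 225, 262) 715 x [-0.0041  0.0104  0.0125] y [0.0436 0.0448 0.0514] z [-0.0676 -0.0477 -0.0372 -0.035  -0.0336]
w1 (185, 211, 225, 262) 712 x [-0.0033  0.0106  0.0125] y [-0.0379 -0.0323 -0.0297] z [-0.0681 -0.0505 -0.038  -0.0352 -0.0338]
w1 (312, 340, 225, 262) 722 x [-0.003   0.0107  0.0125] y [0.0301 0.0328 0.0381] z [-0.071  -0.0508 -0.0381 -0.0353 -0.0338]
w8 (238, 258, 222, 262) 562 x [0.008  0.0111 0.0127] y [-0.0114 -0.0073 -0.003 ] z [-0.0707 -0.0538 -0.0392 -0.0358 -0.0339]
w8 (266, 290, 222, 262) 552 x [0.008  0.0114 0.0386] y [0.0035 0.0082 0.0117] z [-0.115  -0.0568 -0.0424 -0.0374 -0.0354]
[[0.0008, -0.9524, -0.305, 0.0854], [1.0, 0.001, -0.0005, 0.0003], [0.0008, -0.305, 0.9524, -0.1953], [0.0, 0.0, 0.0, 1.0]] 9.9
```

move_arm(
  moves=[
    {"hand": 46,"x": 0,"y": 0,"z": 0,"wx": 0,"wy": 0,"wz": 0},
    {"hand": 46,"x": 0,"y": 0,"z": 0,"wx": 0,"wy": 0,"wz": 0},
    {"hand": 46,"x": 0,"y": 0,"z": 0,"wx": 0,"wy": 0,"wz": 0},
    {"hand": 46,"x": 0,"y": 0,"z": 0,"wx": 0,"wy": 0,"wz": 0},
    {"hand": 46,"x": 0,"y": 0,"z": 0,"wx": 0,"wy": 0,"wz": 0},
    {"hand": 46,"x": 0,"y": 0,"z": 0.4,"wx": 0,"wy": 0,"wz": 0},
    {"hand": 46,"x": 0,"y": 0,"z": 0.4,"wx": 0,"wy": 0,"wz": 0},
    {"hand": 46,"x": 0,"y": 0,"z": 0.2,"wx": 0,"wy": 0,"wz": 0},
    {"hand": 46,"x": 0,"y": 0,"z": 0,"wx": 0,"wy": 0,"wz": 0},
  ],
)

```text
time_s: 10.8
position: [0.5225, -0.2377, -0.0085]
tcp_rot: [[-0.13, 0.978, -0.162], [0.623, 0.208, 0.754], [0.771, -0.003, -0.637]]
force: [-0.5, 0.7, 0.3]
opening: 0.528
```

Run:
```python
from h import *
c=cap('wrist','w9'); s=c['state']; print(s['position'].round(4),s['time_s'],s['opening']*87,s['force'].round(1))
a=c['image'][90:300,170:350][:,:,::-1]; cv2.imwrite('pics/w9z.png',cv2.resize(a,None,fx=3.5,fy=2.8,interpolation=cv2.INTER_CUBIC))
c=cap('scene','s9')
a=c['image'][90:190,160:330][:,:,::-1]; cv2.imwrite('pics/s9z.png',cv2.resize(a,None,fx=4.5,fy=4.5,interpolation=cv2.INTER_CUBIC))
```

```text
[ 0.5225 -0.2377 -0.0085] 10.8 45.958794569036044 [-0.5  0.7  0.3]
```

View pics/w9z.png

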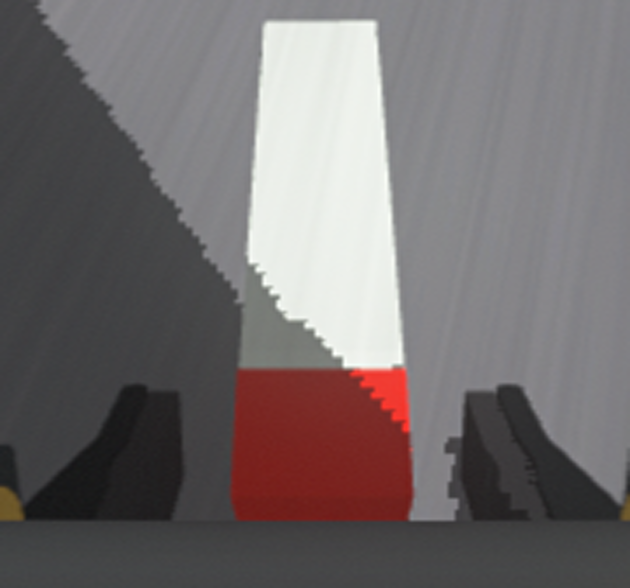

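View pics/s9z.png

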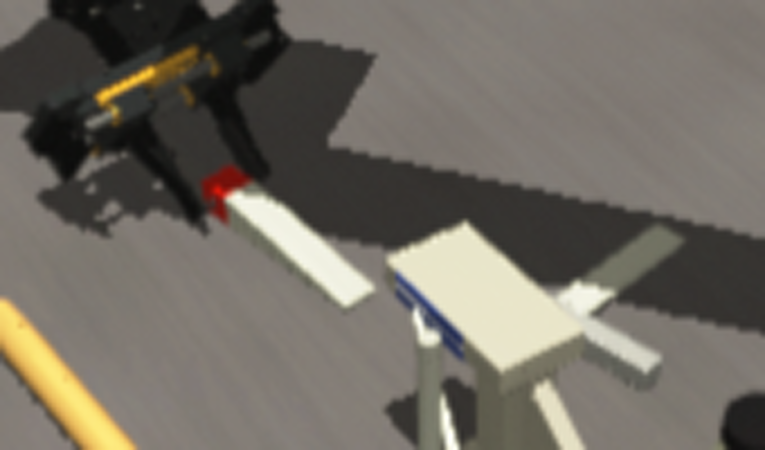

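move_arm(
  moves=[
    {"hand": 46,"x": 0.09,"y": 0,"z": 0.24,"wx": 0,"wy": 0,"wz": 0},
    {"hand": 46,"x": 0,"y": 0,"z": 0,"wx": 0,"wy": 0,"wz": 0},
    {"hand": 5,"x": 0,"y": 0,"z": 0,"wx": 0,"wy": 0,"wz": 0},
    {"hand": 5,"x": 0,"y": 0,"z": 0,"wx": 0,"wy": 0,"wz": 0},
    {"hand": 5,"x": 0,"y": 0,"z": 0,"wx": 0,"wy": 0,"wz": 0},
    {"hand": 5,"x": 0,"y": 0,"z": 0,"wx": 0,"wy": 0,"wz": 0},
    {"hand": 5,"x": 0,"y": 0,"z": 0,"wx": 0,"wy": 0,"wz": 0},
    {"hand": 5,"x": 0,"y": 0,"z": 0,"wx": 0,"wy": 0,"wz": 0},
  ],
)

```text
time_s: 11.7
position: [0.522, -0.2337, -0.0099]
tcp_rot: [[-0.131, 0.978, -0.16], [0.625, 0.207, 0.752], [0.769, -0.001, -0.639]]
force: [-1.1, -0.3, 1.3]
opening: 0.296
```

Run:
```python
from h import *
c=cap('wrist','w10'); s=c['state']; print(s['position'].round(4),s['time_s'],s['opening']*87,s['force'].round(1))
a=c['image'][90:300,170:350][:,:,::-1]; cv2.imwrite('pics/w10z.png',cv2.resize(a,None,fx=3.5,fy=2.8,interpolation=cv2.INTER_CUBIC))
```

```text
[ 0.522  -0.2337 -0.0099] 11.7 25.757067029209036 [-1.1 -0.3  1.3]
```

View pics/w10z.png

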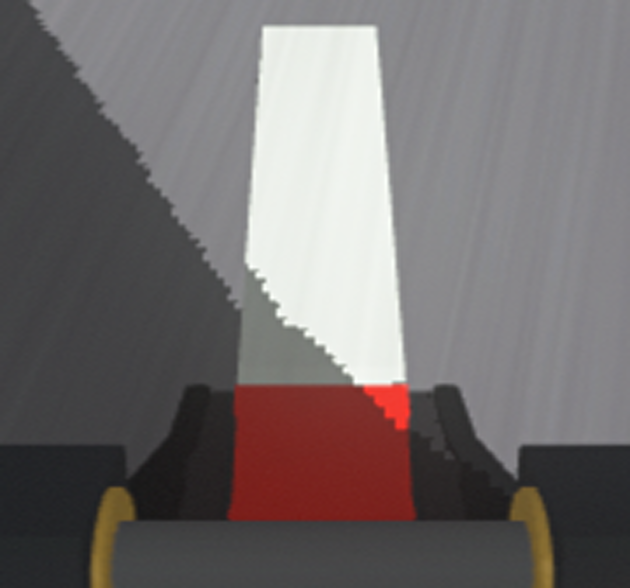

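move_arm(
  moves=[
    {"hand": 5,"x": 0,"y": 0,"z": 0,"wx": -2.0,"wy": 0,"wz": 1.7},
    {"hand": 5,"x": 0,"y": 0,"z": 0,"wx": -2.0,"wy": 0,"wz": 1.7},
    {"hand": 5,"x": 0,"y": 0,"z": 0,"wx": -2.0,"wy": 0,"wz": 1.7},
    {"hand": 5,"x": 0,"y": 0,"z": 0,"wx": -2.0,"wy": 0,"wz": 1.7},
    {"hand": 5,"x": 0,"y": 0,"z": 0,"wx": 0,"wy": 0,"wz": 0},
    {"hand": 5,"x": 0,"y": 0,"z": 0,"wx": 0,"wy": 0,"wz": 0},
  ],
)

```text
time_s: 12.35
position: [0.5212, -0.2337, -0.0098]
tcp_rot: [[-0.013, 1.0, -0.022], [0.639, 0.025, 0.769], [0.769, -0.004, -0.639]]
force: [-2.0, -1.4, 0.5]
opening: 0.296
```

```bash
cat >> h.py <<'E'
def wedge(c):
    """thin end centre (z=.005) and edges of the wedge top in a wrist picture"""
    g=c.im.astype(int); out=[]
    for r in range(60,200):
        x=np.nonzero(g[r,200:330].min(1)>190)[0]+200
        if len(x)>15 and x[-1]-x[0]<60: out.append((r,x[0],x[-1]))
    return np.array(out)
E
python3 - <<'E'
from h import *
cap('wrist','w11'); c=C('w11'); s=bot.read_state(); print(s['position'].round(4),np.array(s['tcp_rot']).round(3).tolist(),s['time_s'],s['opening']*87,s['force'].round(1))
o=wedge(c); print(o[:3].tolist(),o[::12].tolist())
a=c.im[0:260,150:370][:,:,::-1]; cv2.imwrite('pics/w11z.png',cv2.resize(a,None,fx=3,fy=2.3,interpolation=cv2.INTER_CUBIC))
E
```

```text
[ 0.5213 -0.2337 -0.0098] [[-0.013, 1.0, -0.022], [0.639, 0.026, 0.769], [0.769, -0.004, -0.639]] 12.4 25.626282538453317 [-2.8 -0.9  1. ]
[[100, 245, 276], [101, 245, 276], [102, 245, 276]] [[100, 245, 276], [112, 245, 277], [124, 244, 278], [136, 243, 279], [148, 243, 279], [160, 242, 280], [172, 241, 281], [184, 240, 282], [196, 240, 283]]
```

View pics/w11z.png

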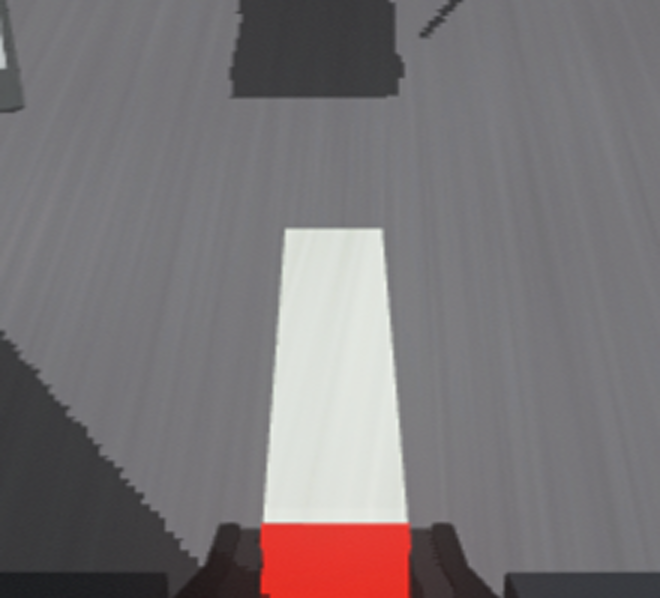

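Run:
```python
from h import *
c=C('w11'); t=c.plane([[260.9,99.5]],.005)[0]; m=c.plane([[261.5,160]],.015)[0]; print(t.round(4),m.round(4), np.degrees(np.arctan2(-(t-m)[0],(t-m)[1])))
p=bot.read_state()['position']; print((t-p).round(4))
print('line x at thin y', .509-.0244*(t[1]-.040), 'offset needed', .509-.0244*(t[1]-.040)-t[0])
```

```text
[ 0.5182 -0.1293  0.005 ] [ 0.5205 -0.1994  0.015 ] 1.9197326685514062
[-0.0031  0.1044  0.0148]
line x at thin y 0.5131302720219182 offset needed -0.005053486682041641
```

move_arm(
  moves=[
    {"hand": 5,"x": 0.24,"y": -0.1,"z": 0.29,"wx": 0,"wy": 0,"wz": 0},
    {"hand": 5,"x": 0.24,"y": -0.1,"z": 0.29,"wx": 0,"wy": 0,"wz": 0},
    {"hand": 5,"x": 0.48,"y": 0,"z": 0.58,"wx": 0,"wy": 0,"wz": 0},
    {"hand": 5,"x": 0.48,"y": 0,"z": 0.58,"wx": 0,"wy": 0,"wz": 0},
    {"hand": 5,"x": 0.48,"y": 0,"z": 0.58,"wx": 0,"wy": 0,"wz": 0},
    {"hand": 5,"x": 0.48,"y": 0,"z": 0.58,"wx": 0,"wy": 0,"wz": 0},
    {"hand": 5,"x": 0.48,"y": 0,"z": 0.58,"wx": 0,"wy": 0,"wz": 0},
    {"hand": 5,"x": 0,"y": 0,"z": 0,"wx": 0,"wy": 0,"wz": 0},
    {"hand": 5,"x": 0,"y": 0,"z": 0,"wx": 0,"wy": 0,"wz": 0},
  ],
)

```text
time_s: 13.3
position: [0.5134, -0.1189, -0.0098]
tcp_rot: [[-0.014, 1.0, -0.024], [0.637, 0.027, 0.77], [0.771, -0.005, -0.637]]
force: [-0.5, 2.9, 0.9]
opening: 0.297
```

Run:
```python
from h import *
cap('wrist','w12'); c=C('w12'); s=bot.read_state(); print(s['joint_positions'].round(1),s['position'].round(4),np.array(s['tcp_rot']).round(3).tolist(),s['time_s'],s['opening']*87,s['force'].round(1))
a=c.im[0:260,130:390][:,:,::-1]; cv2.imwrite('pics/w12z.png',cv2.resize(a,None,fx=2.8,fy=2.3,interpolation=cv2.INTER_CUBIC))
```

```text
[-46.   57.6  86.2  31.8  79.8 -65.9] [ 0.5136 -0.1195 -0.0098] [[-0.014, 1.0, -0.023], [0.637, 0.027, 0.77], [0.771, -0.004, -0.637]] 13.35 25.693041094863386 [-1.1  2.4  1. ]
```

View pics/w12z.png

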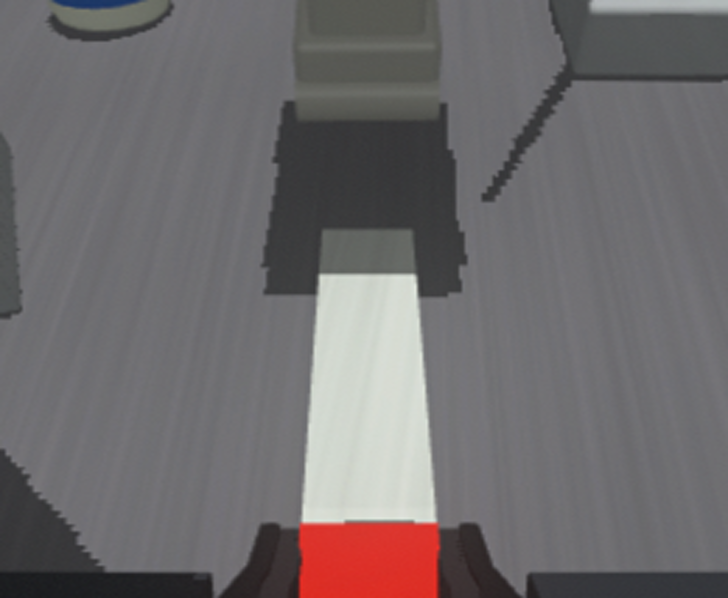

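Run:
```python
from h import *
c=C('w12'); g=c.im.astype(int)
for r in (46,49,51): print(r,g[r,228:296].sum(1).tolist())
q=c.plane([[235.7,52],[286.8,52]],.012); t=c.plane([[261.1,99.5]],.005)[0]; m=c.plane([[261.9,160]],.015)[0]
print(q.round(4),q.mean(0).round(4),t.round(4),m.round(4))
th=np.radians(1.5);ey=np.array([-np.sin(th),np.cos(th),0]);ex=np.array([np.cos(th),np.sin(th),0])
print('lateral foot-wedge thin',(q.mean(0)-t)@ex,'gap',(q.mean(0)-t)@ey,'heading',np.degrees(np.arctan2(-(t-m)[0],(t-m)[1])),'foot yaw',np.degrees(np.arctan2((q[1]-q[0])[1],(q[1]-q[0])[0])))
```

```text
46 [324, 332, 297, 218, 171, 171, 172, 215, 256, 268, 272, 268, 270, 269, 265, 268, 266, 265, 267, 268, 268, 266, 266, 268, 267, 268, 266, 266, 267, 268, 268, 267, 267, 267, 269, 269, 266, 266, 268, 263, 267, 264, 268, 264, 267, 268, 265, 264, 263, 265, 263, 266, 267, 267, 266, 267, 269, 268, 253, 179, 163, 218, 328, 333, 327, 328, 331, 330]
49 [325, 325, 246, 176, 170, 173, 171, 196, 240, 255, 253, 250, 252, 253, 252, 255, 252, 251, 249, 253, 252, 254, 251, 250, 252, 252, 248, 249, 248, 248, 250, 249, 248, 251, 250, 246, 246, 246, 247, 249, 247, 244, 247, 247, 250, 249, 246, 249, 247, 248, 247, 248, 246, 252, 247, 247, 249, 249, 231, 172, 166, 218, 323, 325, 324, 325, 329, 332]
51 [330, 328, 245, 177, 171, 171, 170, 181, 218, 234, 232, 235, 234, 235, 232, 231, 231, 228, 237, 231, 235, 230, 233, 230, 233, 231, 230, 233, 233, 231, 232, 234, 232, 230, 233, 232, 232, 228, 231, 232, 227, 234, 230, 228, 226, 230, 231, 234, 231, 232, 230, 232, 231, 232, 223, 223, 224, 218, 199, 171, 173, 218, 322, 327, 325, 322, 328, 331]
[[0.486  0.0399 0.012 ]
 [0.5317 0.0408 0.012 ]] [0.5088 0.0404 0.012 ] [ 0.5103 -0.0141  0.005 ] [ 0.5129 -0.0845  0.015 ]
lateral foot-wedge thin -6.582541735339516e-06 gap 0.05449583322328686 heading 2.1553759604611566 foot yaw 1.2193238273521296
```

move_arm(
  moves=[
    {"hand": 5,"x": 0.32,"y": 0,"z": 0.385,"wx": 0,"wy": 0,"wz": 0},
    {"hand": 5,"x": 0.32,"y": 0,"z": 0.385,"wx": 0,"wy": 0,"wz": 0},
    {"hand": 5,"x": 0.32,"y": 0,"z": 0.385,"wx": 0,"wy": 0,"wz": 0},
    {"hand": 5,"x": 0.32,"y": 0,"z": 0.385,"wx": 0,"wy": 0,"wz": 0},
    {"hand": 5,"x": 0.32,"y": 0,"z": 0.385,"wx": 0,"wy": 0,"wz": 0},
    {"hand": 5,"x": 0.32,"y": 0,"z": 0.385,"wx": 0,"wy": 0,"wz": 0},
    {"hand": 5,"x": 0.32,"y": 0,"z": 0.385,"wx": 0,"wy": 0,"wz": 0},
    {"hand": 5,"x": 0.32,"y": 0,"z": 0.385,"wx": 0,"wy": 0,"wz": 0},
    {"hand": 5,"x": 0,"y": 0,"z": 0,"wx": 0,"wy": 0,"wz": 0},
    {"hand": 5,"x": 0,"y": 0,"z": 0,"wx": 0,"wy": 0,"wz": 0},
  ],
)

```text
time_s: 14.35
position: [0.5122, -0.0194, -0.0099]
tcp_rot: [[-0.014, 1.0, -0.02], [0.638, 0.024, 0.769], [0.77, -0.002, -0.638]]
force: [3.1, 1.5, 2.7]
opening: 0.296
```

Run:
```python
from h import *
cap('wrist','w13'); c=C('w13'); s=bot.read_state(); print(s['joint_positions'].round(1),s['position'].round(4),np.array(s['tcp_rot']).round(3).tolist(),s['time_s'],s['opening']*87,s['force'].round(1))
cap('scene','s13'); b=C('s13')
a=c.im[:,130:390][:,:,::-1]; a=cv2.resize(a,None,fx=1.5,fy=1.5); d=cv2.resize(b.im[90:250,180:300][:,:,::-1],(0,0),fx=3.3,fy=3.3,interpolation=cv2.INTER_CUBIC)
h=min(a.shape[0],d.shape[0]); cv2.imwrite('pics/w13z.png',np.hstack([a[:h],d[:h]]))
```

```text
[-39.2  56.   94.8  37.9  71.9 -66.9] [ 0.5122 -0.0194 -0.0099] [[-0.013, 1.0, -0.02], [0.638, 0.024, 0.77], [0.77, -0.003, -0.638]] 14.4 25.738681220683947 [3.3 1.5 2.6]
```

View pics/w13z.png

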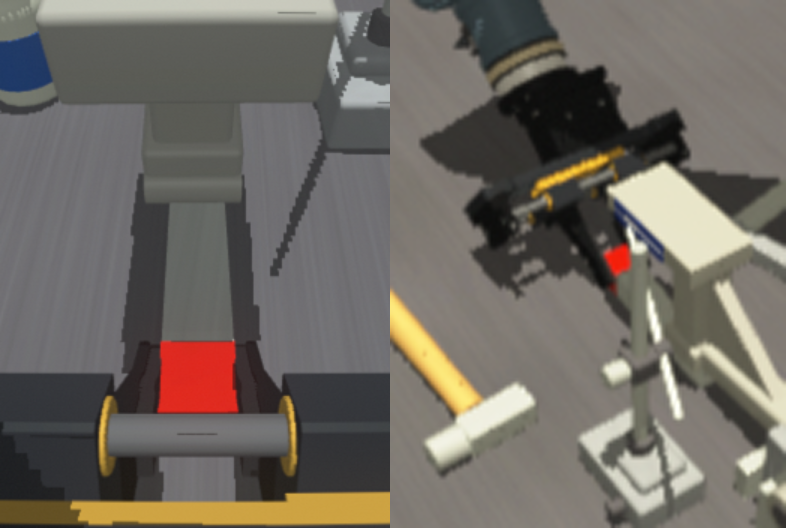

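Run:
```python
from h import *
c=C('w13'); g=c.im.astype(int)
for r in (128,132,136,142,150): print(r,[int(v) for v in g[r,222:296].sum(1)])
```

```text
128 [177, 178, 178, 183, 272, 287, 287, 287, 288, 283, 283, 283, 283, 280, 285, 286, 283, 285, 280, 281, 282, 283, 282, 282, 281, 281, 286, 282, 283, 281, 283, 286, 284, 279, 282, 280, 282, 282, 287, 282, 282, 284, 282, 285, 285, 282, 284, 288, 284, 280, 284, 286, 285, 281, 282, 283, 282, 280, 285, 282, 283, 282, 283, 283, 282, 282, 279, 283, 281, 204, 171, 193, 332, 342]
132 [181, 180, 175, 179, 228, 260, 269, 267, 268, 268, 267, 267, 268, 268, 267, 264, 268, 266, 268, 265, 265, 264, 264, 265, 266, 266, 266, 268, 263, 264, 268, 263, 263, 265, 264, 261, 266, 268, 268, 267, 265, 265, 264, 265, 263, 264, 268, 266, 262, 266, 265, 264, 264, 264, 261, 265, 268, 265, 266, 266, 266, 266, 265, 262, 263, 264, 267, 267, 253, 180, 168, 194, 333, 339]
136 [179, 176, 178, 179, 179, 185, 185, 182, 180, 182, 180, 180, 183, 181, 179, 186, 182, 179, 182, 179, 190, 280, 303, 302, 300, 300, 299, 299, 301, 302, 305, 301, 305, 303, 302, 301, 298, 298, 298, 297, 302, 304, 301, 299, 301, 304, 310, 307, 311, 309, 307, 304, 306, 309, 309, 304, 308, 290, 195, 178, 175, 175, 179, 176, 179, 171, 180, 179, 180, 176, 171, 195, 330, 337]
142 [180, 176, 181, 177, 178, 175, 179, 181, 177, 176, 173, 175, 177, 175, 177, 177, 176, 178, 174, 169, 210, 297, 304, 302, 302, 297, 302, 303, 304, 303, 300, 305, 305, 303, 300, 297, 297, 297, 301, 301, 306, 302, 300, 299, 303, 305, 307, 311, 309, 307, 308, 310, 311, 312, 308, 306, 306, 303, 223, 179, 182, 180, 176, 177, 173, 175, 176, 179, 177, 179, 173, 196, 329, 338]
150 [173, 180, 178, 179, 176, 179, 178, 178, 180, 172, 176, 178, 174, 175, 172, 177, 177, 175, 174, 179, 263, 298, 301, 298, 300, 301, 303, 304, 305, 305, 305, 303, 301, 298, 300, 298, 296, 301, 303, 303, 300, 297, 298, 303, 310, 311, 308, 310, 308, 304, 305, 309, 311, 304, 306, 304, 302, 307, 277, 189, 179, 175, 181, 174, 175, 176, 176, 177, 174, 178, 174, 178, 178, 171]
```

move_arm(
  moves=[
    {"hand": 5,"x": 0.12,"y": -0.03,"z": 0.147,"wx": 0,"wy": 0,"wz": 0},
    {"hand": 5,"x": 0.12,"y": -0.03,"z": 0.147,"wx": 0,"wy": 0,"wz": 0},
    {"hand": 5,"x": 0.12,"y": -0.02,"z": 0.147,"wx": 0,"wy": 0,"wz": 0},
    {"hand": 5,"x": 0.12,"y": -0.02,"z": 0.147,"wx": 0,"wy": 0,"wz": 0},
    {"hand": 5,"x": 0.12,"y": 0,"z": 0.147,"wx": 0,"wy": 0,"wz": 0},
    {"hand": 5,"x": 0,"y": 0,"z": 0,"wx": 0,"wy": 0,"wz": 0},
    {"hand": 5,"x": 0,"y": 0,"z": 0,"wx": 0,"wy": 0,"wz": 0},
  ],
)

```text
time_s: 15.15
position: [0.5112, -0.0009, -0.0101]
tcp_rot: [[-0.015, 1.0, -0.016], [0.643, 0.022, 0.765], [0.766, 0.002, -0.643]]
force: [1.3, -12.8, 9.4]
opening: 0.298
```

```bash
cat > chk.py <<'E'
from h import *
import sys
t=sys.argv[1]
cap('wrist',t); c=C(t); s=bot.read_state(); print(s['position'].round(4),np.array(s['tcp_rot']).round(3).tolist(),s['time_s'],s['opening']*87,s['force'].round(1))
cv2.imwrite(f'pics/{t}z.png',cv2.resize(c.im[:,130:390][:,:,::-1],None,fx=2,fy=1.5,interpolation=cv2.INTER_CUBIC))
E
python3 chk.py w14
```

```text
[ 0.5112 -0.0009 -0.0101] [[-0.015, 1.0, -0.016], [0.643, 0.022, 0.765], [0.766, 0.002, -0.643]] 15.2 26.01128766862896 [  2.  -12.6  10.7]
```

View pics/w14z.png

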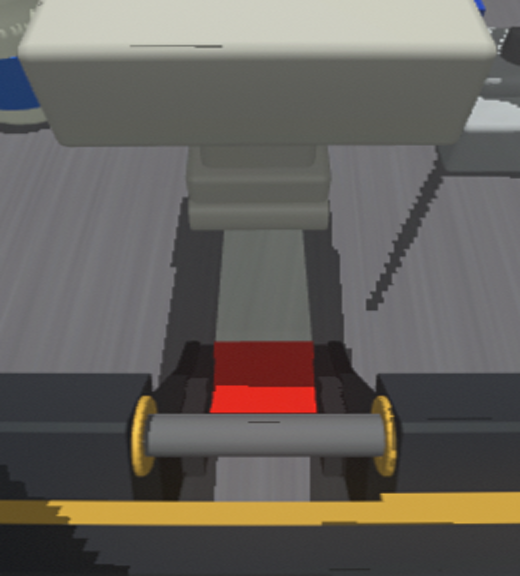

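move_arm(
  moves=[
    {"hand": 5,"x": 0.13,"y": -0.02,"z": 0.155,"wx": 0,"wy": 0,"wz": 0},
    {"hand": 5,"x": 0.13,"y": -0.02,"z": 0.155,"wx": 0,"wy": 0,"wz": 0},
    {"hand": 5,"x": 0.13,"y": -0.02,"z": 0.155,"wx": 0,"wy": 0,"wz": 0},
    {"hand": 5,"x": 0.13,"y": -0.02,"z": 0.155,"wx": 0,"wy": 0,"wz": 0},
    {"hand": 5,"x": 0,"y": 0,"z": 0,"wx": 0,"wy": 0,"wz": 0},
    {"hand": 5,"x": 0,"y": 0,"z": 0,"wx": 0,"wy": 0,"wz": 0},
  ],
)

```text
time_s: 15.8
position: [0.509, 0.0195, -0.0101]
tcp_rot: [[-0.015, 1.0, -0.015], [0.643, 0.021, 0.766], [0.766, 0.002, -0.643]]
force: [2.2, -12.8, 9.6]
opening: 0.295
```

```bash
python3 chk.py w15
python3 - <<'E'
from h import *
cap('scene','s15'); b=C('s15')
cv2.imwrite('pics/s15z.png',cv2.resize(b.im[130:200,230:300][:,:,::-1],(0,0),fx=8,fy=8,interpolation=cv2.INTER_CUBIC))
E
```

```text
[ 0.509   0.0194 -0.0101] [[-0.015, 1.0, -0.015], [0.643, 0.021, 0.766], [0.766, 0.002, -0.643]] 15.85 25.666404576041927 [  2.5 -12.8   9.8]
```

View pics/w15z.png

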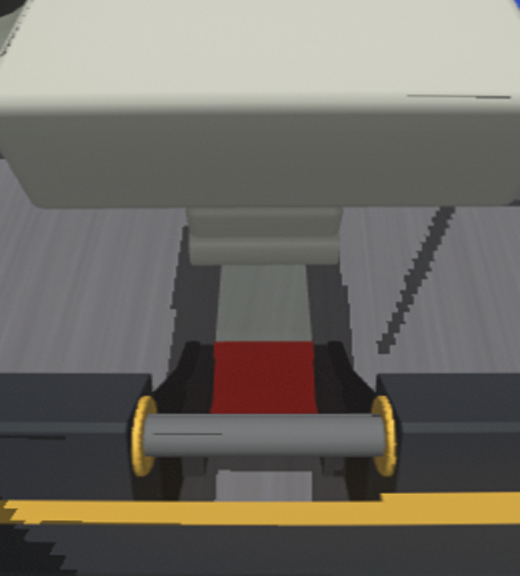

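View pics/s15z.png

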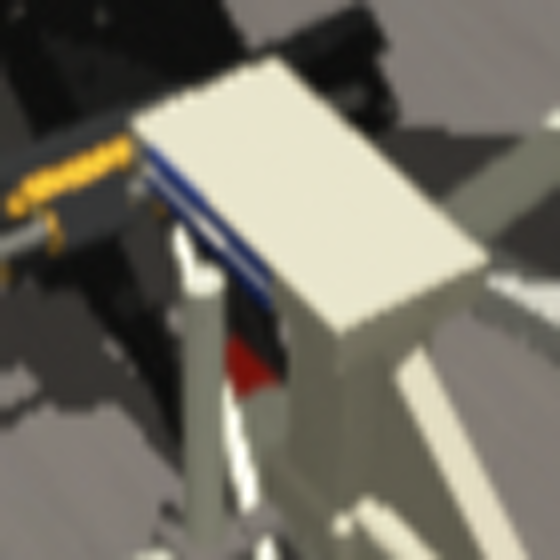

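move_arm(
  moves=[
    {"hand": 5,"x": -0.064,"y": 0,"z": -0.077,"wx": 0,"wy": 0,"wz": 0},
    {"hand": 5,"x": -0.064,"y": 0,"z": -0.077,"wx": 0,"wy": 0,"wz": 0},
    {"hand": 40,"x": 0,"y": 0,"z": 0,"wx": 0,"wy": 0,"wz": 0},
    {"hand": 40,"x": 0,"y": 0,"z": 0,"wx": 0,"wy": 0,"wz": 0},
    {"hand": 40,"x": 0,"y": 0,"z": 0,"wx": 0,"wy": 0,"wz": 0},
  ],
)

```text
time_s: 16.4
position: [0.505, 0.0187, -0.0107]
tcp_rot: [[-0.013, 1.0, -0.024], [0.639, 0.026, 0.769], [0.769, -0.005, -0.639]]
force: [0.3, 0.0, -0.6]
opening: 0.435
```

```bash
python3 chk.py w16
```

```text
[ 0.5052  0.0186 -0.0106] [[-0.013, 1.0, -0.023], [0.639, 0.026, 0.769], [0.769, -0.005, -0.639]] 16.45 39.00593389441077 [ 0.4 -0.8  0.3]
```

View pics/w16z.png

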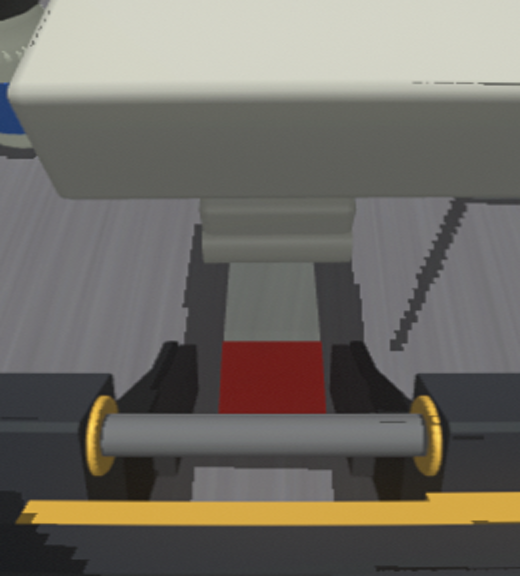

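move_arm(
  moves=[
    {"hand": 40,"x": 0,"y": 0.12,"z": 0,"wx": 0,"wy": 0,"wz": 0},
    {"hand": 40,"x": 0,"y": 0,"z": -0.6,"wx": 0,"wy": 0,"wz": 0},
    {"hand": 40,"x": 0,"y": 0,"z": -1,"wx": 0,"wy": 0,"wz": 0},
    {"hand": 40,"x": 0,"y": 0,"z": -1,"wx": 0,"wy": 0,"wz": 0},
    {"hand": 40,"x": 0,"y": 0,"z": -1,"wx": 0,"wy": 0,"wz": 0},
    {"hand": 40,"x": 0,"y": 0,"z": -1,"wx": 0,"wy": 0,"wz": 0},
    {"hand": 40,"x": -0.3,"y": 0.5,"z": -1,"wx": 0,"wy": 0,"wz": 0},
    {"hand": 40,"x": -0.3,"y": 0.5,"z": -1,"wx": 0,"wy": 0,"wz": 0},
    {"hand": 40,"x": -0.3,"y": 0.5,"z": -1,"wx": 0,"wy": 0,"wz": 0},
    {"hand": 40,"x": -0.3,"y": 0.5,"z": -1,"wx": 0,"wy": 0,"wz": 0},
  ],
)

```text
time_s: 17.45
position: [0.5642, -0.1668, 0.1052]
tcp_rot: [[-0.013, 1.0, -0.021], [0.64, 0.025, 0.768], [0.768, -0.003, -0.64]]
force: [0.9, 0.4, 0.1]
opening: 0.458
```

Run:
```python
from h import *
s=bot.read_state(); print(s['position'].round(4),s['joint_positions'].round(1),s['time_s'])
th=np.radians(1.5); ty=np.array([np.cos(th),np.sin(th),0]);yy=np.array([-np.sin(th),np.cos(th),0]); Z=np.array([0,0,1.])
z=-(ty+Z)/2**.5; R=np.c_[yy,np.cross(z,yy),z]; print(R.round(3))
plan([.644,-.092,.065],R)
```

```text
[ 0.5642 -0.1668  0.1052] [-45.7  50.9  75.4  31.5  94.4 -56.5] 17.45
[[-0.026  0.707 -0.707]
 [ 1.     0.019 -0.019]
 [ 0.    -0.707 -0.707]]
units in current frame [0.64 3.27 3.26] rotvec deg [ 41.89 -47.59  19.52] units in target frame [ 2.91  3.45 -1.17]
```

move_arm(
  moves=[
    {"hand": 40,"x": 0,"y": 0,"z": 0,"wx": 5.24,"wy": -5.95,"wz": 2.44},
    {"hand": 40,"x": 0,"y": 0,"z": 0,"wx": 5.24,"wy": -5.95,"wz": 2.44},
    {"hand": 40,"x": 0,"y": 0,"z": 0,"wx": 5.24,"wy": -5.95,"wz": 2.44},
    {"hand": 40,"x": 0,"y": 0,"z": 0,"wx": 5.24,"wy": -5.95,"wz": 2.44},
    {"hand": 40,"x": 0,"y": 0,"z": 0,"wx": 5.24,"wy": -5.95,"wz": 2.44},
    {"hand": 40,"x": 0,"y": 0,"z": 0,"wx": 5.24,"wy": -5.95,"wz": 2.44},
    {"hand": 40,"x": 0,"y": 0,"z": 0,"wx": 5.24,"wy": -5.95,"wz": 2.44},
    {"hand": 40,"x": 0,"y": 0,"z": 0,"wx": 5.24,"wy": -5.95,"wz": 2.44},
    {"hand": 40,"x": 0.73,"y": 0.86,"z": -0.29,"wx": 0,"wy": 0,"wz": 0},
    {"hand": 40,"x": 0.73,"y": 0.86,"z": -0.29,"wx": 0,"wy": 0,"wz": 0},
    {"hand": 40,"x": 0.73,"y": 0.86,"z": -0.29,"wx": 0,"wy": 0,"wz": 0},
    {"hand": 40,"x": 0.73,"y": 0.86,"z": -0.29,"wx": 0,"wy": 0,"wz": 0},
    {"hand": 40,"x": 0,"y": 0,"z": 0,"wx": 0,"wy": 0,"wz": 0},
    {"hand": 40,"x": 0,"y": 0,"z": 0,"wx": 0,"wy": 0,"wz": 0},
  ],
)

```text
time_s: 18.85
position: [0.6431, -0.09, 0.0637]
tcp_rot: [[-0.027, 0.706, -0.708], [1.0, 0.019, -0.019], [0.0, -0.708, -0.706]]
force: [-0.4, -0.1, -0.3]
opening: 0.458
```

Run:
```python
from h import *
c=cap('wrist','w17'); c=cap('wrist','w17'); s=c['state']; print(s['position'].round(4),np.array(s['tcp_rot']).round(3).tolist(),s['force'].round(1),s['qvel'].round(1))
print(C('w17').proj([[.541,.018,.136]]))
```

```text
[ 0.643  -0.0907  0.0643] [[-0.026, 0.706, -0.708], [1.0, 0.018, -0.019], [-0.0, -0.708, -0.706]] [0.5 0.1 0.3] [-0.8 -1.1  0.4  0.2 -0.1 -0. ]
[[73.29689179 47.89873677]]
```

View pics/w17.png

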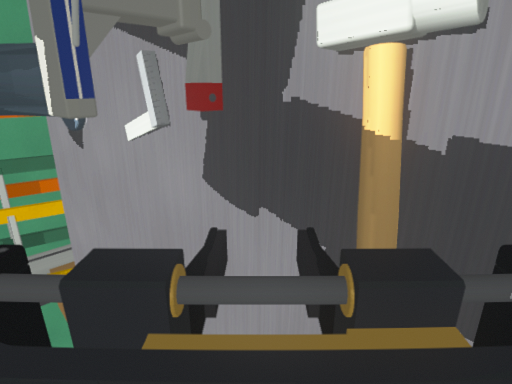

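Run:
```python
from h import *
c=C('w17'); a=c.im[0:120,30:110][:,:,::-1]; cv2.imwrite('pics/w17z.png',cv2.resize(a,None,fx=7,fy=4.8,interpolation=cv2.INTER_CUBIC))
g=c.im.astype(int)
for r in range(20,100,4): print(r,g[r,50:100].sum(1).tolist())
```

```text
20 [331, 345, 334, 252, 187, 183, 183, 188, 182, 190, 184, 185, 186, 188, 185, 183, 203, 341, 501, 504, 444, 356, 390, 420, 421, 414, 400, 380, 352, 238, 189, 187, 188, 219, 292, 330, 332, 333, 333, 333, 329, 331, 333, 332, 331, 333, 331, 332, 332, 335]
24 [330, 335, 347, 309, 215, 180, 182, 185, 185, 186, 180, 188, 188, 181, 185, 184, 183, 236, 403, 505, 502, 438, 404, 419, 421, 412, 401, 383, 350, 243, 190, 186, 185, 190, 256, 324, 334, 332, 332, 332, 333, 334, 331, 333, 333, 334, 333, 333, 330, 333]
28 [333, 335, 343, 344, 273, 189, 182, 188, 185, 182, 191, 185, 185, 188, 189, 186, 184, 190, 302, 453, 504, 482, 432, 420, 422, 416, 399, 382, 348, 258, 184, 188, 185, 189, 213, 291, 331, 333, 332, 333, 330, 330, 333, 334, 333, 331, 333, 333, 332, 334]
32 [332, 331, 337, 345, 322, 230, 188, 184, 189, 186, 190, 183, 186, 188, 184, 187, 186, 180, 218, 421, 502, 504, 424, 420, 419, 418, 403, 383, 352, 281, 194, 185, 188, 183, 194, 246, 314, 337, 337, 333, 331, 330, 330, 336, 330, 333, 335, 335, 331, 332]
36 [332, 334, 333, 341, 351, 288, 195, 181, 184, 181, 184, 187, 186, 187, 186, 184, 
[... 3279 characters left out ...]
4, 351, 339, 248, 192, 189, 194, 198, 191, 192, 190, 195, 192, 193, 192, 192, 285, 441, 513, 501, 360, 207, 187, 194, 198, 197, 190, 193, 192, 196, 195, 201, 278, 402, 401, 403, 408, 410, 410]
92 [328, 329, 334, 336, 334, 333, 336, 331, 334, 333, 335, 335, 339, 349, 312, 216, 188, 187, 192, 194, 187, 187, 193, 191, 188, 188, 190, 212, 366, 487, 510, 413, 258, 193, 188, 192, 196, 194, 192, 200, 195, 199, 199, 225, 319, 403, 403, 404, 405, 409]
96 [370, 323, 332, 333, 335, 333, 335, 336, 333, 339, 334, 335, 337, 346, 356, 278, 192, 184, 189, 186, 190, 195, 192, 192, 191, 195, 182, 179, 231, 446, 516, 513, 352, 219, 191, 187, 194, 197, 194, 198, 194, 200, 194, 198, 268, 368, 405, 404, 407, 406]
```

View pics/w17z.png

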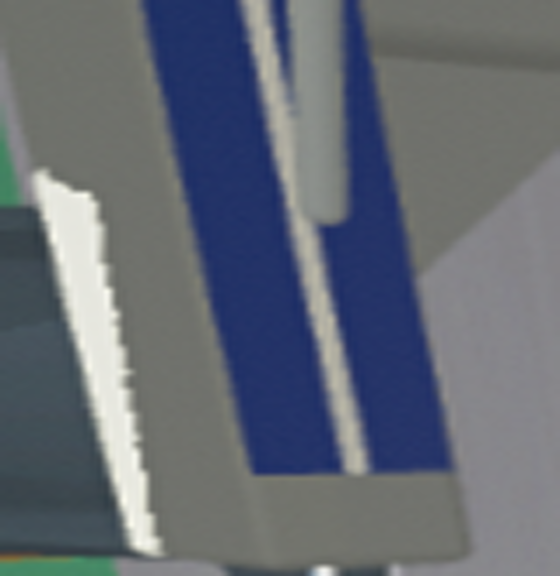

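Run:
```python
from h import *
w1=C('w1');w4=C('w4');w17=C('w17')
obs=[(w1,[273.6,86.5]),(w4,[160,55]),(w17,[75.8,45.5])]
for sel in ([0,1],[0,2],[1,2],[0,1,2]):
    X,e=tri([obs[i] for i in sel]); print(sel,X.round(4),np.round(e,2))
th=np.radians(1.4); ex=np.array([np.cos(th),np.sin(th),0])
T=X
for off in (-.001,0,.001,.002):
    p0=np.array([.5365+off,.0277,0])
    L4=onplane(w4,[[166.3+ (0),60]],p0,ex); 
    L=onplane(w17,[[72.55,45.5],[74.9,60],[78.6,84]],p0,ex)
    # interpolate line at tip's y
    zt=np.interp(T[1],L[::-1,1],L[::-1,2]); 
    zt=np.polyval(np.polyfit(L[:,1],L[:,2],1),T[1])
    # pad edges
    E=onplane(w17,[[57.6,48],[87.7,48]],p0,ex)
    print(off,'line',L.round(4)[:,1:].tolist(),'line z at tip y',round(zt,4),'face top/bot',E[:,2].round(4))
print(w17.P[:3,3])
```

```text
[0, 1] [0.5479 0.0197 0.1362] [0.07 0.11]
[0, 2] [0.5478 0.0193 0.1363] [0.37 0.75]
[1, 2] [0.5479 0.0193 0.1363] [0.51 0.61]
[0, 1, 2] [0.5479 0.0194 0.1363] [0.29 0.27 0.9 ]
-0.001 line [[0.0199, 0.1348], [0.011, 0.1346], [-0.0041, 0.1345]] line z at tip y 0.1347 face top/bot [0.1438 0.1255]
0 line [[0.0198, 0.135], [0.011, 0.1349], [-0.0041, 0.1348]] line z at tip y 0.135 face top/bot [0.1441 0.1259]
0.001 line [[0.0197, 0.1353], [0.0109, 0.1352], [-0.0041, 0.1351]] line z at tip y 0.1353 face top/bot [0.1443 0.1262]
0.002 line [[0.0196, 0.1356], [0.0108, 0.1355], [-0.0041, 0.1354]] line z at tip y 0.1356 face top/bot [0.1446 0.1265]
[ 0.77895039 -0.00230835  0.20300074]
```

Run:
```python
from h import *
w1=C('w1');w4=C('w4');w17=C('w17')
# line front end
print(tri([(w1,[266.2,115.0]),(w4,[110+361/6-.5,468/4.5-.5])]))
# tip again with half-pixel care done above; pad end top corner: w1 (266.5,126?) 
g=w1.im.astype(int); print(g[110,260:272].tolist()); print(g[112:120,266].tolist())
for x in (.5365,.5371,.538): print(x,w1.proj([[x,-.016,.1245]]),w4.proj([[x,-.016,.1245]]))
```

```text
(array([ 0.54013236, -0.01569256,  0.12636808]), [0.15731921828913498, 0.25294026602777514])
[[215, 217, 203], [216, 218, 203], [217, 219, 204], [217, 218, 202], [189, 191, 181], [112, 125, 175], [213, 211, 207], [136, 134, 133], [115, 116, 117], [120, 118, 121], [119, 117, 121], [119, 118, 121]]
[[214, 213, 207], [214, 211, 206], [212, 210, 206], [167, 166, 170], [121, 121, 127], [117, 116, 118], [117, 117, 118], [118, 117, 120]]
0.5365 [[263.36757071 115.20279007]] [[169.49329682 103.29386635]]
0.5371 [[263.83098449 115.21692651]] [[169.86502706 103.33802513]]
0.538 [[264.52608267 115.23815506]] [[170.42486058 103.40454628]]
```

move_arm(
  moves=[
    {"hand": 40,"x": 0,"y": -0.9,"z": -0.9,"wx": 0,"wy": 0,"wz": 0},
    {"hand": 40,"x": 0,"y": -0.9,"z": -0.9,"wx": 0,"wy": 0,"wz": 0},
    {"hand": 40,"x": 0,"y": -0.9,"z": -0.9,"wx": 0,"wy": 0,"wz": 0},
    {"hand": 40,"x": 0,"y": -0.9,"z": -0.9,"wx": 0,"wy": 0,"wz": 0},
    {"hand": 40,"x": 0,"y": 0,"z": 0,"wx": 0,"wy": 0,"wz": 0},
    {"hand": 40,"x": 0,"y": 0,"z": 0,"wx": 0,"wy": 0,"wz": 0},
  ],
)

```text
time_s: 19.55
position: [0.6435, -0.0911, 0.1928]
tcp_rot: [[-0.025, 0.709, -0.705], [1.0, 0.018, -0.018], [-0.0, -0.705, -0.709]]
force: [0.4, 0.7, -0.2]
opening: 0.459
```

Run:
```python
from h import *
cap('wrist','w18'); c=cap('wrist','w18'); s=c['state']; print(s['position'].round(4),s['time_s'],s['qvel'].round(1))
c=C('w18'); p=c.proj([[.5479,.0194,.1363]])[0]; print(p); u,v=p.astype(int)
v0=max(0,v-45);u0=u-40
a=c.im[v0:v0+110,u0:u0+80][:,:,::-1]; cv2.imwrite('pics/w18z.png',cv2.resize(a,None,fx=7,fy=5,interpolation=cv2.INTER_CUBIC)); print(u0,v0)
g=c.im.astype(int)
for r in range(v0,v0+100,4): print(r,g[r,u-16:u+26].sum(1).tolist())
print(u-16)
```

```text
[ 0.6429 -0.0908  0.1912] 19.6 [ 0.4  2.   1.1  0.2  0.  -0.1]
[232.53155913  57.15631958]
192 12
12 [362, 334, 328, 328, 328, 328, 329, 326, 324, 326, 324, 327, 323, 320, 324, 321, 323, 325, 327, 326, 328, 326, 329, 371, 401, 411, 415, 408, 396, 378, 344, 331, 328, 328, 327, 325, 328, 328, 326, 327, 328, 324]
16 [335, 272, 271, 290, 294, 306, 314, 317, 329, 332, 326, 325, 323, 324, 330, 325, 316, 317, 331, 325, 326, 326, 331, 370, 399, 406, 400, 378, 343, 327, 325, 326, 323, 323, 326, 325, 322, 325, 324, 325, 325, 326]
20 [330, 204, 183, 186, 186, 186, 184, 197, 333, 456, 405, 242, 179, 184, 188, 189, 207, 287, 327, 326, 321, 327, 359, 393, 410, 412, 392, 346, 324, 325, 326, 325, 327, 327, 325, 323, 326, 321, 324, 328, 328, 327]
24 [334, 224, 185, 189, 188, 188, 183, 200, 336, 461, 420, 274, 188, 184, 188, 180, 202, 281, 325, 326, 328, 354, 393, 409, 415, 394, 346, 325, 320, 325, 326, 323, 323, 329, 326, 324, 327, 325, 323, 326, 324, 327]
28 [334, 244, 187, 189, 185, 186, 181, 194, 286, 432, 421, 281, 190, 187, 184, 186, 200, 279, 317, 318, 353, 390, 411, 411, 396, 353, 325, 323, 32
[... 3654 characters left out ...]
, 394, 399, 407, 393, 390, 389, 391, 394, 398, 398]
100 [334, 335, 351, 363, 351, 338, 334, 334, 340, 336, 330, 334, 332, 335, 333, 336, 333, 335, 329, 347, 355, 348, 347, 349, 343, 352, 381, 394, 394, 404, 401, 399, 395, 399, 409, 391, 391, 390, 391, 390, 399, 398]
104 [336, 334, 348, 366, 355, 339, 338, 337, 339, 336, 335, 332, 333, 333, 337, 338, 335, 336, 325, 336, 342, 349, 353, 350, 350, 349, 343, 389, 397, 403, 400, 400, 393, 398, 410, 395, 390, 391, 392, 394, 394, 398]
108 [319, 326, 330, 351, 342, 335, 335, 332, 330, 338, 340, 337, 330, 330, 355, 366, 367, 404, 429, 359, 340, 336, 339, 351, 347, 352, 339, 299, 379, 404, 402, 398, 392, 399, 412, 396, 394, 394, 393, 396, 398, 401]
216
```

View pics/w18z.png

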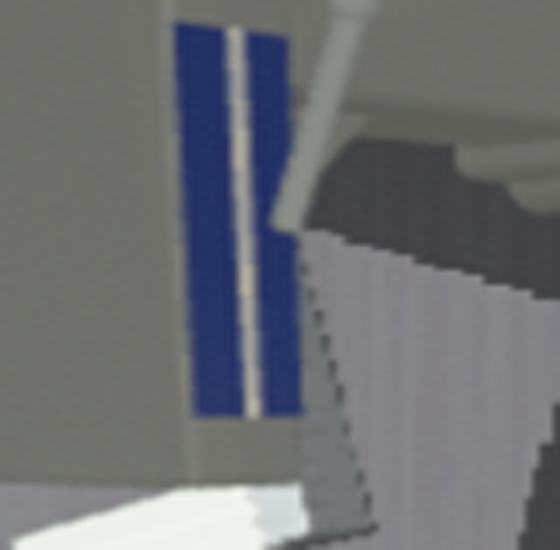

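Run:
```python
from h import *
w1=C('w1');w4=C('w4');a=C('w17');b=C('w18')
def cent(c,rows,lo,hi):
    g=c.im.astype(float).sum(2); out=[]
    for r in rows:
        seg=g[r,lo:hi]; k=lo+np.argmax(np.where(True,seg,0)); 
        w=np.clip(g[r,k-3:k+4]-195,0,None); out.append([(w*np.arange(k-3,k+4)).sum()/w.sum(),r])
    return np.array(out)
la=cent(a,range(52,96,4),68,86); lb=cent(b,range(24,94,4),222,230)
print(la.round(2).tolist()); print(lb.round(2).tolist())
def plane(c,px):
    o,d=c.rays(px); d/=np.linalg.norm(d,axis=1)[:,None]; n=np.linalg.svd(d)[2][2]; return n,n@o
n1,d1=plane(a,la);n2,d2=plane(b,lb)
def at(y): return np.linalg.solve([[n1[0],n1[2]],[n2[0],n2[2]]],[d1-n1[1]*y,d2-n2[1]*y])
for sel in [[(a,[75.8,45.5]),(b,[232.4,56.3])],[(w1,[273.6,86.5]),(w4,[160,55]),(a,[75.8,45.5]),(b,[232.4,56.3])]]:
    T,e=tri(sel); print('tip',T.round(4),np.round(e,2))
    print('line x,z at tip y',at(T[1]).round(4),'at y=.0',at(0).round(4),'at -.015',at(-.015).round(4))
```

```text
[[73.57, 52.0], [74.18, 56.0], [74.78, 60.0], [75.29, 64.0], [76.02, 68.0], [76.73, 72.0], [77.27, 76.0], [77.84, 80.0], [78.49, 84.0], [79.22, 88.0], [79.68, 92.0]]
[[225.32, 24.0], [225.48, 28.0], [225.59, 32.0], [225.71, 36.0], [225.93, 40.0], [225.91, 44.0], [226.1, 48.0], [226.36, 52.0], [226.36, 56.0], [226.61, 60.0], [226.67, 64.0], [226.79, 68.0], [226.99, 72.0], [227.0, 76.0], [227.25, 80.0], [227.36, 84.0], [227.47, 88.0], [227.74, 92.0]]
tip [0.5476 0.0195 0.1362] [1.04 0.72]
line x,z at tip y [0.5384 0.1355] at y=.0 [0.5391 0.1354] at -.015 [0.5396 0.1354]
tip [0.5478 0.0196 0.1363] [0.15 0.11 1.21 0.62]
line x,z at tip y [0.5384 0.1355] at y=.0 [0.5391 0.1354] at -.015 [0.5396 0.1354]
```

Run:
```python
from h import *
R=leanR(1.4,50); plan([.565,-.17,.15],R)
s=bot.read_state(); s=dict(s); s['tcp_rot']=R; s['position']=np.array([.565,-.17,.15]); plan(np.array([.509,.0194,-.0101])-.19*R[:,2],R,s)
```

```text
units in current frame [-3.1  -1.11  3.39] rotvec deg [-42.22  47.27 -19.56] units in target frame [-3.23 -3.18 -1.35]
units in current frame [-0.   -2.05  2.36] rotvec deg [0. 0. 0.] units in target frame [-0.   -2.05  2.36]
```

move_arm(
  moves=[
    {"hand": 46,"x": -0.78,"y": -0.28,"z": 0.85,"wx": 0,"wy": 0,"wz": 0},
    {"hand": 46,"x": -0.78,"y": -0.28,"z": 0.85,"wx": 0,"wy": 0,"wz": 0},
    {"hand": 46,"x": -0.78,"y": -0.28,"z": 0.85,"wx": 0,"wy": 0,"wz": 0},
    {"hand": 46,"x": -0.78,"y": -0.28,"z": 0.85,"wx": 0,"wy": 0,"wz": 0},
    {"hand": 46,"x": 0,"y": 0,"z": 0,"wx": -5.28,"wy": 5.91,"wz": -2.445},
    {"hand": 46,"x": 0,"y": 0,"z": 0,"wx": -5.28,"wy": 5.91,"wz": -2.445},
    {"hand": 46,"x": 0,"y": 0,"z": 0,"wx": -5.28,"wy": 5.91,"wz": -2.445},
    {"hand": 46,"x": 0,"y": 0,"z": 0,"wx": -5.28,"wy": 5.91,"wz": -2.445},
    {"hand": 46,"x": 0,"y": 0,"z": 0,"wx": -5.28,"wy": 5.91,"wz": -2.445},
    {"hand": 46,"x": 0,"y": 0,"z": 0,"wx": -5.28,"wy": 5.91,"wz": -2.445},
    {"hand": 46,"x": 0,"y": 0,"z": 0,"wx": -5.28,"wy": 5.91,"wz": -2.445},
    {"hand": 46,"x": 0,"y": 0,"z": 0,"wx": -5.28,"wy": 5.91,"wz": -2.445},
    {"hand": 46,"x": 0,"y": -0.68,"z": 0.79,"wx": 0,"wy": 0,"wz": 0},
    {"hand": 46,"x": 0,"y": -0.68,"z": 0.79,"wx": 0,"wy": 0,"wz": 0},
    {"hand": 46,"x": 0,"y": -0.68,"z": 0.79,"wx": 0,"wy": 0,"wz": 0},
    {"hand": 46,"x": 0,"y": 0,"z": 0,"wx": 0,"wy": 0,"wz": 0},
    {"hand": 46,"x": 0,"y": 0,"z": 0,"wx": 0,"wy": 0,"wz": 0},
  ],
)

```text
time_s: 21.35
position: [0.5135, -0.1257, 0.1118]
tcp_rot: [[-0.016, 1.0, -0.018], [0.642, 0.024, 0.767], [0.767, 0.001, -0.642]]
force: [0.6, 0.3, -0.0]
opening: 0.527
```

```bash
python3 chk.py w19
python3 - <<'E'
from h import *
R=leanR(1.4,50); plan(np.array([.509,.0194,-.0101]),R)
E
```

```text
[ 0.5143 -0.1264  0.1121] [[-0.018, 1.0, -0.017], [0.643, 0.025, 0.766], [0.766, 0.003, -0.643]] 21.4 45.604851160024324 [ 0.3 -0.7  0.1]
units in current frame [ 0.01 -0.08  7.61] rotvec deg [0.09 0.03 0.12] units in target frame [ 0.01 -0.07  7.61]
```

View pics/w19z.png

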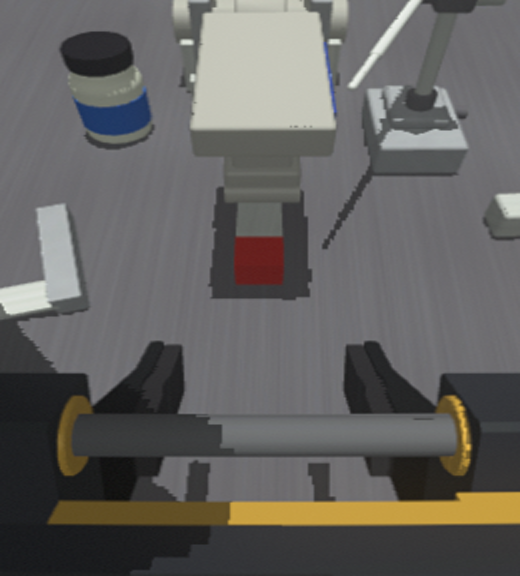

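move_arm(
  moves=[
    {"hand": 46,"x": 0,"y": -0.07,"z": 0.9,"wx": 0,"wy": 0,"wz": 0},
    {"hand": 46,"x": 0,"y": 0,"z": 1,"wx": 0,"wy": 0,"wz": 0},
    {"hand": 46,"x": 0,"y": 0,"z": 1,"wx": 0,"wy": 0,"wz": 0},
    {"hand": 46,"x": 0,"y": 0,"z": 1,"wx": 0,"wy": 0,"wz": 0},
    {"hand": 46,"x": 0,"y": 0,"z": 1,"wx": 0,"wy": 0,"wz": 0},
    {"hand": 46,"x": 0,"y": 0,"z": 1,"wx": 0,"wy": 0,"wz": 0},
    {"hand": 46,"x": 0,"y": 0,"z": 0.8,"wx": 0,"wy": 0,"wz": 0},
    {"hand": 46,"x": 0,"y": 0,"z": 0.4,"wx": 0,"wy": 0,"wz": 0},
    {"hand": 46,"x": 0,"y": 0,"z": 0.4,"wx": 0,"wy": 0,"wz": 0},
    {"hand": 46,"x": 0,"y": 0,"z": 0,"wx": 0,"wy": 0,"wz": 0},
    {"hand": 46,"x": 0,"y": 0,"z": 0,"wx": 0,"wy": 0,"wz": 0},
  ],
)

```text
time_s: 22.5
position: [0.5093, 0.0169, -0.0081]
tcp_rot: [[-0.019, 1.0, -0.017], [0.643, 0.025, 0.765], [0.765, 0.004, -0.644]]
force: [0.1, -1.4, 0.4]
opening: 0.533
```

```bash
python3 chk.py w20
```

```text
[ 0.5094  0.0167 -0.0079] [[-0.019, 1.0, -0.016], [0.644, 0.025, 0.765], [0.765, 0.004, -0.644]] 22.55 45.708464317970666 [-0.5 -0.3  0.3]
```

View pics/w20z.png

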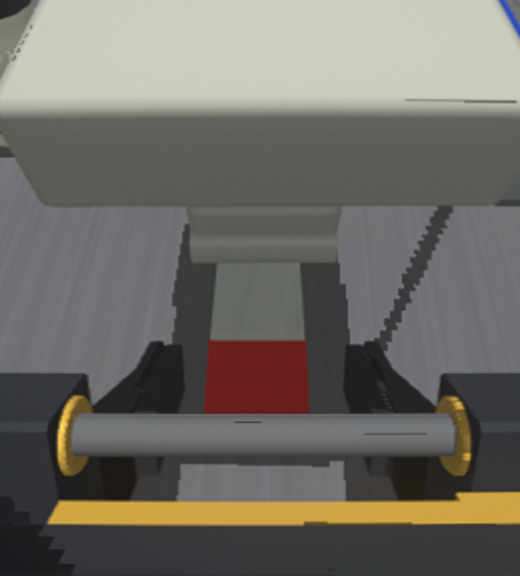

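move_arm(
  moves=[
    {"hand": 5,"x": 0,"y": 0,"z": 0,"wx": 0,"wy": 0,"wz": 0},
    {"hand": 5,"x": 0,"y": 0,"z": 0,"wx": 0,"wy": 0,"wz": 0},
    {"hand": 5,"x": 0,"y": 0,"z": 0,"wx": 0,"wy": 0,"wz": 0},
    {"hand": 5,"x": 0,"y": 0,"z": 0,"wx": 0,"wy": 0,"wz": 0},
    {"hand": 5,"x": 0,"y": 0,"z": 0,"wx": 0,"wy": 0,"wz": 0},
    {"hand": 5,"x": 0,"y": 0,"z": 0,"wx": 0,"wy": 0,"wz": 0},
  ],
)

```text
time_s: 23.15
position: [0.508, 0.0173, -0.008]
tcp_rot: [[-0.018, 1.0, -0.019], [0.643, 0.026, 0.765], [0.766, 0.002, -0.643]]
force: [-4.0, -4.2, 3.4]
opening: 0.296
```

```bash
python3 chk.py w21;python3 - <<'E'
from h import *
print(bot.read_state()['position'])
c=C('w21'); g=c.im.astype(int)
for r in (170,176,182,200,215,224,226,227,228,229,230,231): print(r,g[r,222:304].sum(1).tolist() if r<190 else g[r,262].tolist())
E
```

```text
[ 0.508   0.0173 -0.008 ] [[-0.019, 1.0, -0.019], [0.643, 0.026, 0.765], [0.766, 0.002, -0.643]] 23.2 25.839625920158134 [-2.9 -3.8  2.6]
[ 0.50802069  0.0172989  -0.00799285]
170 [187, 176, 178, 180, 186, 251, 282, 287, 282, 286, 288, 287, 287, 285, 284, 287, 284, 288, 286, 284, 285, 285, 287, 284, 286, 285, 284, 284, 284, 285, 282, 290, 284, 288, 285, 287, 284, 284, 288, 289, 283, 285, 285, 286, 282, 287, 286, 287, 286, 284, 283, 283, 285, 284, 287, 285, 283, 288, 287, 287, 281, 284, 287, 285, 286, 285, 286, 285, 286, 288, 288, 281, 284, 286, 287, 288, 282, 279, 272, 336, 343, 340]
176 [175, 179, 183, 182, 178, 179, 193, 198, 196, 200, 195, 197, 191, 195, 193, 193, 195, 194, 216, 285, 298, 298, 300, 300, 295, 297, 297, 298, 290, 293, 294, 295, 292, 294, 292, 294, 294, 289, 290, 296, 293, 299, 300, 297, 299, 301, 298, 303, 301, 304, 301, 302, 297, 299, 302, 304, 305, 306, 304, 300, 225, 190, 185, 187, 190, 189, 187, 194, 190, 190, 188, 185, 188, 189, 188, 188, 188, 185, 198, 336, 344, 342]
182 [177, 182, 186, 182, 182, 178, 184, 178, 180, 182, 184, 178, 177, 180, 180, 179, 175, 177, 239, 305, 312, 304, 306, 311, 309, 309, 304, 301, 305, 305, 307, 303, 306, 306, 302, 302, 302, 300, 304, 309, 307, 313, 311, 309, 310, 308, 312, 311, 313, 310, 309, 307, 305, 311, 309, 315, 314, 313, 310, 310, 278, 189, 175, 172, 174, 182, 181, 184, 178, 183, 178, 176, 175, 185, 180, 178, 177, 176, 170, 193, 331, 342]
200 [102, 105, 101]
215 [103, 104, 100]
224 [104, 106, 102]
226 [104, 107, 102]
227 [105, 72, 67]
228 [105, 37, 33]
229 [105, 29, 26]
230 [105, 31, 29]
231 [106, 30, 28]
```

move_arm(
  moves=[
    {"hand": 5,"x": 0.077,"y": 0.03,"z": 0.092,"wx": 0,"wy": 0,"wz": 0},
    {"hand": 5,"x": 0.077,"y": 0.03,"z": 0.092,"wx": 0,"wy": 0,"wz": 0},
    {"hand": 5,"x": 0,"y": 0,"z": 0,"wx": 0,"wy": 0,"wz": 0},
    {"hand": 5,"x": 0,"y": 0,"z": 0,"wx": 0,"wy": 0,"wz": 0},
  ],
)

```text
time_s: 23.6
position: [0.5104, 0.0215, -0.0081]
tcp_rot: [[-0.02, 1.0, -0.017], [0.645, 0.026, 0.764], [0.764, 0.004, -0.645]]
force: [-4.0, -9.3, 6.5]
opening: 0.295
```

```bash
python3 chk.py w22;python3 - <<'E'
from h import *
c=C('w22'); g=c.im.astype(int)
def edges(row,lo,hi,th):
    x=np.nonzero(g[row,lo:hi].sum(1)>th)[0]+lo; return x.min(),x.max()
for r in range(170,190,3): print(r,g[r,222:304].sum(1).tolist())
print([g[r,262].tolist()[1] for r in range(224,232)])
E
```

```text
[ 0.5104  0.0215 -0.0081] [[-0.02, 1.0, -0.017], [0.645, 0.026, 0.764], [0.764, 0.004, -0.645]] 23.65 25.73341383655529 [-3.2 -9.5  5.7]
170 [258, 294, 301, 297, 298, 298, 300, 299, 296, 297, 298, 299, 299, 300, 303, 295, 296, 297, 297, 298, 298, 296, 299, 295, 296, 295, 296, 299, 300, 295, 294, 292, 296, 291, 295, 298, 298, 291, 297, 300, 298, 295, 297, 298, 294, 295, 301, 293, 296, 297, 298, 296, 296, 297, 293, 298, 297, 295, 297, 297, 296, 298, 297, 296, 296, 297, 298, 292, 296, 294, 294, 296, 299, 298, 292, 271, 326, 330, 334, 332, 332, 334]
173 [225, 279, 282, 285, 282, 281, 282, 280, 285, 285, 283, 283, 281, 280, 283, 281, 284, 281, 281, 280, 282, 283, 279, 284, 281, 286, 282, 280, 281, 282, 283, 282, 282, 280, 284, 282, 282, 280, 282, 283, 284, 280, 282, 280, 282, 282, 282, 283, 280, 285, 282, 281, 280, 285, 282, 280, 281, 281, 284, 285, 285, 283, 282, 283, 282, 278, 281, 282, 281, 279, 283, 280, 279, 285, 276, 246, 326, 331, 336, 326, 331, 334]
176 [208, 268, 277, 273, 271, 275, 275, 275, 275, 274, 277, 272, 276, 272, 275, 275, 273, 275, 272, 275, 276, 274, 272, 272, 270, 272
[... 1277 characters left out ...]
298, 296, 296, 289, 295, 299, 299, 300, 305, 301, 302, 299, 301, 301, 300, 302, 302, 300, 300, 297, 295, 302, 307, 308, 304, 301, 301, 300, 270, 190, 173, 173, 175, 178, 177, 170, 174, 173, 171, 171, 174, 170, 168, 190, 315, 331, 333, 330, 331, 328]
188 [175, 175, 175, 175, 176, 176, 174, 177, 173, 172, 173, 175, 171, 172, 172, 175, 174, 177, 294, 303, 298, 298, 302, 299, 297, 297, 298, 296, 295, 299, 298, 300, 295, 299, 294, 291, 297, 294, 299, 303, 301, 301, 299, 300, 302, 302, 302, 305, 302, 302, 301, 299, 298, 304, 306, 307, 303, 304, 300, 302, 297, 193, 174, 174, 175, 174, 173, 170, 171, 173, 176, 177, 171, 174, 169, 170, 186, 320, 331, 332, 327, 330]
[103, 104, 104, 69, 34, 30, 29, 30]
```

move_arm(
  moves=[
    {"hand": 5,"x": -0.064,"y": -0.04,"z": -0.077,"wx": 0,"wy": 0,"wz": 0},
    {"hand": 40,"x": 0,"y": 0,"z": 0,"wx": 0,"wy": 0,"wz": 0},
    {"hand": 40,"x": 0,"y": 0,"z": 0,"wx": 0,"wy": 0,"wz": 0},
    {"hand": 40,"x": 0,"y": 0,"z": 0,"wx": 0,"wy": 0,"wz": 0},
  ],
)

```text
time_s: 24.05
position: [0.5089, 0.0215, -0.0083]
tcp_rot: [[-0.018, 1.0, -0.018], [0.643, 0.026, 0.766], [0.766, 0.002, -0.643]]
force: [0.2, -0.0, 0.4]
opening: 0.434
```

```bash
python3 chk.py w23
```

```text
[ 0.5089  0.0215 -0.0083] [[-0.018, 1.0, -0.018], [0.643, 0.026, 0.766], [0.766, 0.002, -0.643]] 24.1 38.523085944971676 [-0.2  0.1  0.8]
```

View pics/w23z.png

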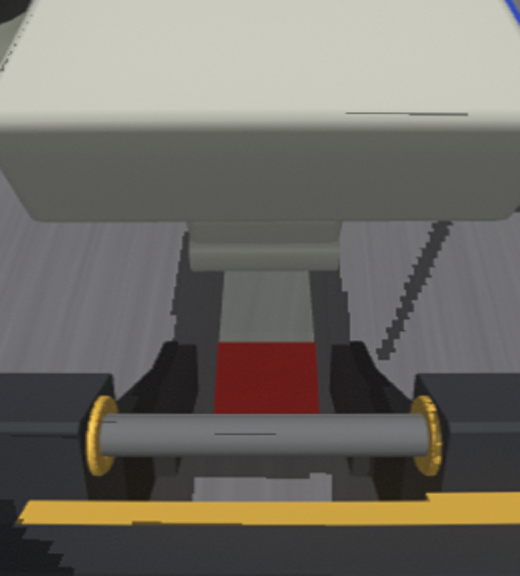

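move_arm(
  moves=[
    {"hand": 40,"x": 0,"y": 0,"z": -0.5,"wx": 0,"wy": 0,"wz": 0},
    {"hand": 40,"x": 0,"y": 0,"z": -1,"wx": 0,"wy": 0,"wz": 0},
    {"hand": 40,"x": 0,"y": 0,"z": -1,"wx": 0,"wy": 0,"wz": 0},
    {"hand": 40,"x": 0,"y": 0,"z": -1,"wx": 0,"wy": 0,"wz": 0},
    {"hand": 40,"x": 0,"y": 0,"z": -1,"wx": 0,"wy": 0,"wz": 0},
    {"hand": 40,"x": -0.3,"y": 0.5,"z": -1,"wx": 0,"wy": 0,"wz": 0},
    {"hand": 40,"x": -0.3,"y": 0.5,"z": -1,"wx": 0,"wy": 0,"wz": 0},
    {"hand": 40,"x": -0.3,"y": 0.5,"z": -1,"wx": 0,"wy": 0,"wz": 0},
    {"hand": 40,"x": -0.3,"y": 0.5,"z": -1,"wx": 0,"wy": 0,"wz": 0},
  ],
)

```text
time_s: 25.0
position: [0.5635, -0.1612, 0.1068]
tcp_rot: [[-0.018, 1.0, -0.018], [0.643, 0.025, 0.765], [0.765, 0.002, -0.644]]
force: [1.0, 0.2, -0.7]
opening: 0.46
```

move_arm(
  moves=[
    {"hand": 40,"x": 0,"y": 0,"z": 0,"wx": 5.24,"wy": -5.95,"wz": 2.44},
    {"hand": 40,"x": 0,"y": 0,"z": 0,"wx": 5.24,"wy": -5.95,"wz": 2.44},
    {"hand": 40,"x": 0,"y": 0,"z": 0,"wx": 5.24,"wy": -5.95,"wz": 2.44},
    {"hand": 40,"x": 0,"y": 0,"z": 0,"wx": 5.24,"wy": -5.95,"wz": 2.44},
    {"hand": 40,"x": 0,"y": 0,"z": 0,"wx": 5.24,"wy": -5.95,"wz": 2.44},
    {"hand": 40,"x": 0,"y": 0,"z": 0,"wx": 5.24,"wy": -5.95,"wz": 2.44},
    {"hand": 40,"x": 0,"y": 0,"z": 0,"wx": 5.24,"wy": -5.95,"wz": 2.44},
    {"hand": 40,"x": 0,"y": 0,"z": 0,"wx": 5.24,"wy": -5.95,"wz": 2.44},
    {"hand": 40,"x": 0.73,"y": 0.86,"z": -0.29,"wx": 0,"wy": 0,"wz": 0},
    {"hand": 40,"x": 0.73,"y": 0.86,"z": -0.29,"wx": 0,"wy": 0,"wz": 0},
    {"hand": 40,"x": 0.73,"y": 0.86,"z": -0.29,"wx": 0,"wy": 0,"wz": 0},
    {"hand": 40,"x": 0.73,"y": 0.86,"z": -0.29,"wx": 0,"wy": 0,"wz": 0},
    {"hand": 40,"x": 0,"y": 0,"z": 0,"wx": 0,"wy": 0,"wz": 0},
    {"hand": 40,"x": 0,"y": 0,"z": 0,"wx": 0,"wy": 0,"wz": 0},
  ],
)

```text
time_s: 26.4
position: [0.6424, -0.0846, 0.0653]
tcp_rot: [[-0.028, 0.71, -0.704], [1.0, 0.016, -0.023], [-0.005, -0.704, -0.71]]
force: [0.0, -0.1, -0.2]
opening: 0.461
```

Run:
```python
from h import *
cap('wrist','w24'); c=cap('wrist','w24'); s=c['state']; print(s['position'].round(4),s['time_s'],s['qvel'].round(1))
c=C('w24'); p=c.proj([[.5478,.0195,.1363]])[0]; print(p); u,v=p.round().astype(int)
v0=max(0,v-45);u0=u-40
a=c.im[v0:v0+110,u0:u0+80][:,:,::-1]; cv2.imwrite('pics/w24z.png',cv2.resize(a,None,fx=7,fy=5,interpolation=cv2.INTER_CUBIC)); print(u0,v0)
g=c.im.astype(int)
for r in list(range(v-8,v+8))+list(range(v+8,v+50,4)): print(r,g[r,u-16:u+24].sum(1).tolist())
print(u-16)
```

```text
[ 0.6423 -0.0853  0.0659] 26.45 [-1.1 -1.   0.3  0.2 -0.2  0.1]
[78.51686706 54.12468836]
39 9
46 [189, 185, 189, 186, 189, 187, 179, 196, 329, 503, 512, 484, 436, 421, 421, 416, 405, 385, 357, 263, 196, 185, 193, 191, 231, 325, 335, 332, 334, 333, 329, 335, 336, 336, 333, 332, 334, 334, 334, 334]
47 [188, 192, 186, 189, 186, 186, 185, 199, 328, 492, 507, 488, 443, 420, 422, 418, 406, 388, 354, 258, 194, 190, 192, 188, 220, 310, 333, 336, 334, 332, 336, 334, 336, 332, 335, 336, 334, 333, 334, 335]
48 [184, 188, 187, 189, 189, 186, 187, 188, 290, 447, 508, 492, 451, 421, 422, 415, 406, 389, 357, 252, 192, 186, 189, 189, 217, 297, 335, 337, 333, 331, 333, 334, 335, 336, 334, 335, 333, 335, 334, 336]
49 [185, 186, 189, 191, 187, 187, 184, 187, 267, 422, 506, 493, 443, 420, 424, 423, 403, 388, 360, 269, 192, 189, 188, 191, 210, 283, 331, 333, 333, 330, 335, 334, 334, 336, 334, 333, 336, 332, 337, 349]
50 [186, 187, 186, 188, 191, 187, 186, 187, 255, 413, 507, 492, 441, 419, 423, 419, 408, 388, 359, 277, 195, 188, 194, 188, 207, 268, 336, 336, 334, 334, 334, 334, 336, 337, 330, 338, 333, 
[... 3806 characters left out ...]
194, 196, 196, 192, 193, 193, 191, 230, 327, 402, 409, 409, 408, 407, 404, 408, 410]
94 [347, 355, 270, 192, 183, 192, 192, 192, 192, 187, 190, 191, 190, 189, 192, 265, 449, 516, 509, 326, 201, 189, 194, 197, 199, 196, 195, 197, 196, 195, 201, 274, 376, 405, 407, 407, 408, 410, 405, 409]
98 [334, 349, 356, 213, 182, 190, 188, 191, 191, 190, 196, 191, 188, 193, 194, 198, 318, 480, 514, 456, 268, 192, 194, 194, 197, 194, 195, 200, 199, 194, 197, 220, 323, 399, 405, 405, 408, 409, 409, 405]
102 [339, 336, 352, 305, 204, 189, 188, 191, 187, 192, 190, 193, 193, 191, 195, 185, 215, 392, 503, 509, 393, 217, 188, 195, 194, 201, 192, 198, 193, 199, 193, 200, 261, 357, 403, 408, 409, 407, 407, 403]
63
```

View pics/w24z.png

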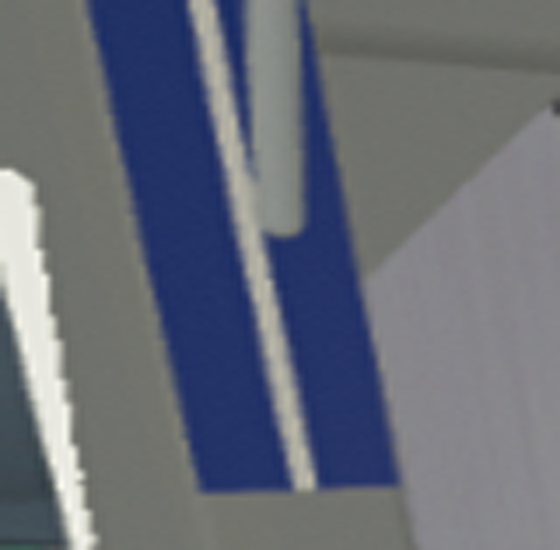

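```bash
cat > fin.py <<'E'
from h import *
def cent(c,rows,lo,hi,base=195):
    g=c.im.astype(float).sum(2); out=[]
    for r in rows:
        k=lo+np.argmax(g[r,lo:hi]); w=np.clip(g[r,k-3:k+4]-base,0,None); out.append([(w*np.arange(k-3,k+4)).sum()/w.sum(),r])
    return np.array(out)
def plane(c,px):
    o,d=c.rays(px); d=d/np.linalg.norm(d,axis=1)[:,None]; n=np.linalg.svd(d)[2][2]; return n,n@o
def meet(p,q,y):
    (n1,d1),(n2,d2)=p,q
    return np.linalg.solve([[n1[0],n1[2]],[n2[0],n2[2]]],[d1-n1[1]*y,d2-n2[1]*y])
def zat(p,x,y):
    n,d=p; return (d-n[0]*x-n[1]*y)/n[2]
E
python3 - <<'E'
from fin import *
a=C('w17');b=C('w18');c=C('w24')
pa=plane(a,cent(a,range(52,96,4),68,86));pb=plane(b,cent(b,range(24,94,4),222,230));lc=cent(c,range(58,104,4),70,86);pc=plane(c,lc);print(lc.round(2).tolist())
T=np.array([.5478,.0195,.1363])
for nm,cam,tp,p in [('w17',a,[75.8,45.5],pa),('w18',b,[232.4,56.3],pb),('w24',c,[78.8,54.8],pc)]:
    # tip height for x=.5478 from ray (ignoring y err): plane through tip along y-dir
    o,d=cam.rays([tp]); d=d[0]; t=(T[0]-o[0])/d[0]; q=o+t*d
    print(nm,'tip at x=.5478:',q.round(4),'line z at x=.5384:',round(zat(p,.5384,.0195),4),'x=.5374',round(zat(p,.5374,.0195),4),'diff tip-line',round((q[2]-zat(p,.5384,.0195))*1000,2))
E
```

```text
[[74.56, 58.0], [75.27, 62.0], [75.84, 66.0], [76.63, 70.0], [77.1, 74.0], [77.79, 78.0], [78.34, 82.0], [79.04, 86.0], [79.59, 90.0], [80.18, 94.0], [80.88, 98.0], [81.51, 102.0]]
w17 tip at x=.5478: [0.5478 0.0189 0.1363] line z at x=.5384: 0.1355 x=.5374 0.1352 diff tip-line 0.77
w18 tip at x=.5478: [0.5478 0.0201 0.1364] line z at x=.5384: 0.1355 x=.5374 0.1347 diff tip-line 0.87
w24 tip at x=.5478: [0.5478 0.0191 0.1362] line z at x=.5384: 0.1362 x=.5374 0.1359 diff tip-line -0.0
```

move_arm(
  moves=[
    {"hand": 40,"x": 0,"y": -0.9,"z": -0.9,"wx": 0,"wy": 0,"wz": 0},
    {"hand": 40,"x": 0,"y": -0.9,"z": -0.9,"wx": 0,"wy": 0,"wz": 0},
    {"hand": 40,"x": 0,"y": -0.9,"z": -0.9,"wx": 0,"wy": 0,"wz": 0},
    {"hand": 40,"x": 0,"y": -0.9,"z": -0.9,"wx": 0,"wy": 0,"wz": 0},
    {"hand": 40,"x": 0,"y": 0,"z": 0,"wx": 0,"wy": 0,"wz": 0},
    {"hand": 40,"x": 0,"y": 0,"z": 0,"wx": 0,"wy": 0,"wz": 0},
  ],
)

```text
time_s: 27.1
position: [0.6422, -0.0853, 0.1945]
tcp_rot: [[-0.026, 0.713, -0.701], [1.0, 0.015, -0.022], [-0.005, -0.701, -0.713]]
force: [-0.7, -0.0, -1.5]
opening: 0.458
```

Run:
```python
from fin import *
cap('wrist','w25'); cc=cap('wrist','w25'); print(cc['state']['position'].round(4),cc['state']['time_s'])
c=C('w25'); p=c.proj([[.5478,.0195,.1363]])[0]; print(p); u,v=p.round().astype(int)
g=c.im.astype(int)
for r in range(v-8,v+5): print(r,g[r,u-16:u+14].sum(1).tolist())
print(u-16)
a=c.im[max(0,v-55):v+65,u-45:u+45][:,:,::-1]; cv2.imwrite('pics/w25z.png',cv2.resize(a,None,fx=6,fy=4.8,interpolation=cv2.INTER_CUBIC))
cap('side','d25');cap('scene','s25')
```

```text
[ 0.6415 -0.0849  0.1929] 27.15
[233.8776518   63.69443617]
56 [302, 216, 186, 190, 185, 188, 179, 223, 428, 495, 350, 202, 181, 184, 201, 312, 390, 413, 413, 389, 273, 206, 206, 202, 208, 207, 208, 209, 209, 204]
57 [305, 213, 187, 187, 192, 186, 181, 212, 392, 477, 348, 205, 184, 181, 206, 347, 404, 418, 411, 359, 252, 204, 203, 211, 208, 206, 204, 205, 208, 205]
58 [304, 212, 185, 190, 191, 189, 184, 205, 370, 472, 365, 220, 183, 182, 226, 367, 413, 417, 403, 340, 236, 203, 205, 204, 209, 205, 202, 211, 207, 204]
59 [314, 230, 187, 192, 186, 189, 184, 209, 371, 470, 369, 224, 183, 181, 238, 367, 415, 413, 396, 306, 229, 202, 201, 198, 204, 205, 202, 210, 211, 207]
60 [315, 236, 189, 187, 191, 192, 182, 211, 376, 473, 370, 224, 182, 196, 293, 385, 413, 416, 393, 358, 345, 248, 219, 223, 213, 205, 204, 205, 208, 204]
61 [313, 232, 190, 181, 191, 191, 182, 206, 375, 473, 369, 222, 184, 199, 315, 393, 415, 413, 386, 386, 378, 285, 341, 363, 257, 203, 196, 201, 209, 208]
62 [316, 234, 192, 189, 194, 188, 183, 207, 371, 471, 364, 226, 181, 209, 357, 410, 419, 406, 381, 383, 385, 368, 39
[... 265 characters left out ...]
 279, 356, 380, 377, 381, 386, 387, 389, 397, 397, 399, 396, 395, 398, 389, 383]
65 [314, 236, 188, 191, 189, 188, 187, 197, 315, 459, 401, 259, 191, 185, 202, 250, 289, 365, 388, 389, 383, 387, 393, 397, 398, 400, 392, 398, 404, 401]
66 [331, 254, 193, 191, 191, 191, 185, 196, 318, 458, 399, 257, 189, 187, 185, 193, 236, 354, 390, 391, 386, 388, 396, 400, 400, 396, 391, 397, 403, 401]
67 [338, 259, 193, 188, 189, 190, 188, 196, 320, 455, 399, 256, 189, 187, 189, 191, 224, 331, 385, 391, 386, 389, 396, 398, 395, 397, 390, 397, 402, 398]
68 [339, 256, 195, 190, 192, 191, 184, 197, 318, 455, 400, 253, 193, 185, 188, 184, 204, 316, 378, 390, 388, 387, 396, 397, 397, 397, 389, 396, 404, 400]
218
```

View pics/w25z.png

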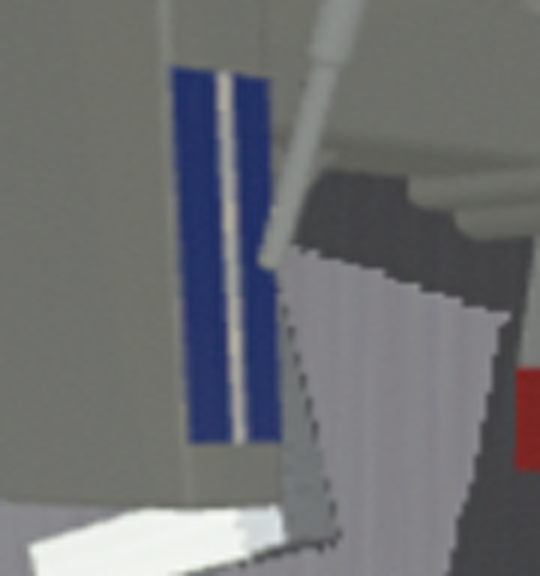

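View pics/d25.png

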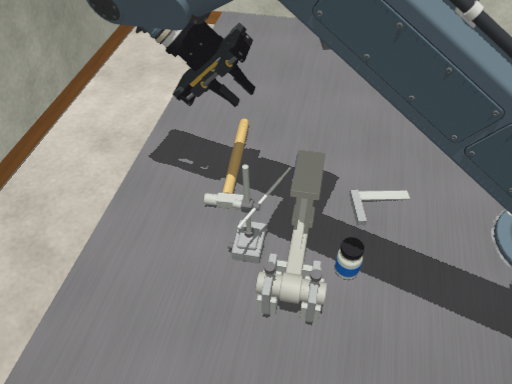

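Run:
```python
from fin import *
c=C('w24');d=C('w25')
pc=plane(c,cent(c,range(58,104,4),70,86)); ld=cent(d,range(26,98,4),220,232); print(ld.round(2).tolist()); pd=plane(d,ld)
for t in ([233.5,63.0],[233.3,63.5],[233.8,62.5]):
  for tc in ([78.8,54.8],[78.5,54.8],[79.1,54.8]):
    T,e=tri([(c,tc),(d,t)]); L=meet(pc,pd,.0195); print('tip',T.round(4),'line',L.round(4),'diff mm',round((T[2]-L[1])*1000,2))
w1=C('w1');w4=C('w4');a=C('w17');b=C('w18')
T,e=tri([(w1,[273.6,86.5]),(w4,[160,55]),(a,[75.8,45.5]),(b,[232.4,56.3]),(c,[78.8,54.8]),(d,[233.5,63])]);print(T.round(4),np.round(e,1))
print('side0 vs d25 px change of hammer/gauge/square area:', np.abs(C('d25').im[180:270,200:270].astype(int)-C('side0').im[180:270,200:270]).mean())
s=bot.read_state();print(s['time_s'],s['force'].round(1))
```

```text
[[225.95, 26.0], [225.96, 30.0], [226.17, 34.0], [226.41, 38.0], [226.42, 42.0], [226.64, 46.0], [226.69, 50.0], [226.85, 54.0], [227.04, 58.0], [227.05, 62.0], [227.31, 66.0], [227.42, 70.0], [227.56, 74.0], [227.74, 78.0], [227.75, 82.0], [227.96, 86.0], [228.12, 90.0], [228.2, 94.0]]
tip [0.5468 0.0197 0.1359] line [0.5383 0.1362] diff mm -0.3
tip [0.5471 0.0196 0.1361] line [0.5383 0.1362] diff mm -0.03
tip [0.5464 0.0197 0.1356] line [0.5383 0.1362] diff mm -0.58
tip [0.5464 0.0195 0.1358] line [0.5383 0.1362] diff mm -0.42
tip [0.5467 0.0194 0.136 ] line [0.5383 0.1362] diff mm -0.15
tip [0.546  0.0195 0.1355] line [0.5383 0.1362] diff mm -0.7
tip [0.5474 0.0198 0.1361] line [0.5383 0.1362] diff mm -0.12
tip [0.5477 0.0198 0.1363] line [0.5383 0.1362] diff mm 0.16
tip [0.5471 0.0199 0.1358] line [0.5383 0.1362] diff mm -0.39
[0.5477 0.0196 0.1363] [0.2 0.2 1.2 0.6 0.9 0.7]
side0 vs d25 px change of hammer/gauge/square area: 15.752116402116402
27.3 [-0.9 -0.7 -0.8]
```

Run:
```python
from rig import order
print(order.hand_in())
```

```text
the job is handed in; nothing more can be done
None
```

The wedge is under the casting's foot, released and carrying it, with the scribed line level with the pointer tip as far as I can measure. I handed the job in at about 27 s.

**How it went:**
- I gripped the wedge at its butt with the tool leaning back about 50°. I turned it by about 11° to match the set-up and slid it in thin end first.
- The first push left the line about 0.75 mm low. I re-gripped and pushed 4 mm further, with a peak wrist reading of about 16 N in all.
- I then let go and backed the arm clear.

**Last checks:**

| Check | Result |
|---|---|
| Line height against pointer tip | Line 136.2 mm. Tip 136.2 to 136.3 mm in the low view and across all views; the last two views alone put it at 135.9 mm. |
| Difference | Between 0.0 and 0.3 mm (line high) on the best readings. Moving the tip's picked point by half a pixel or so spreads this from 0.2 mm low to 0.7 mm high. |
| Wedge under the foot | Within about 0.6 mm of central |
| Gauge, hammer, square, bottle | All standing in place in the last side picture, by eye. I measured no final positions for them. |
| Wrist force before hand-in | About 1.4 N, which is the sensor's noise level, with the arm clear of everything |

**What disagreed:** the real fingertips sit about 34 mm behind the TCP position the robot reports. Because of this my first attempt to grip closed on nothing behind the wedge, without disturbing it. I allowed for the offset from then on.

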